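# Clamp a stack of crown flasks in the bench press and click the load on

### The arm

A 6-joint arm with a two-finger parallel gripper is mounted at the origin on a cart in front of the work surface, level with it; the furniture and walls round the work are solid. World frame = base frame: x ahead of the robot, y to its left, z up, the work surface at z = 0. Lengths are in mm, angles in rad, forces in N, time in s.
With the tool pointing down it reaches from about 325 to 875 mm from the base axis. Payload 4.4 kg.
Tool frame: the origin (TCP) lies at the very end of the fingers, on their centre line; the grasp point (between the pads) lies r.grip_point_offset behind it (r.grip_point_offset is the distance from the TCP to the grasp point, in mm); z points along the fingers, x is the direction in which the jaws open and shut, and the axes are right-handed (so a half turn about z gives the same grasp; the last joint's range is limited). The gripper opens to 85 mm and grips with 20 to 120 N. Pads are 22 mm wide; open, the fingers measure 114 mm over their backs; the gripper's body (76 mm by 85 mm) begins 54 mm behind the grasp point. The pads swing forward as they close: fully open they stand 13 mm farther back than shut.
Start: joints at [1.153, 0.207, 1.542, -0, 1.393, -0.15], TCP at [152.161, 554.504, 231.282] pointing down, gripper open.
Joint ranges: [-2.73, 2.73], [-0.86, 2.22], [0.23, 2.46], [-1.11, 4.25], [0.08, 2.63], [-2.82, 2.82]. Speed limits (rad/s): [2.79, 2.79, 3.14, 3.14, 3.14, 3.14].

### API

Orientations are given as a unit quaternion [x, y, z, w].
In Python, from plant import r gives the robot as it stands.
- The arm moves only by the tool arm_command, never from a script. Its argument "targets" is a list of rows, each an object of numbers: "x", "y", "z": the shift along the world's x, y, z in m; "spin": the turn about the world's z in rad. A call has 1 to 12 rows; each row is the pose to reach, as a shift and turn from the pose commanded when the call began; what a row does not reach only later rows make up. A row lasts 1/10 s, in which the tool goes at most 50 mm and 8.59 degrees, less where a joint would pass 70% of its speed; a pose out of reach is approached as far as the arm can. A call with a gripper value outside its range is refused whole. "hand" is the opening, from 0 (shut) to 1 (fully open), set as the call begins (left out, the last holds). The fingers move at their own pace and stop on an object; "newtons" is the grip in N (left out, the last holds). Time passes only in rows, so rows that repeat a pose let the fingers close. It gives the time, the measured TCP pose, the force and the opening at its end, in the units of the state.
- r.state(): the state, without advancing time (a new reading comes with each control period).
- r.get_image(name): name is "side" or "top" or "wrist"; returns a dict with "pixels" (400x640x3 uint8, red, green, blue), "fx", "fy", "cx", "cy" (pixels), "k1" (the pictures are not rectified: a ray, as slopes to the right and down, at radius r is drawn at 1 + k1 r^2 times it, then the intrinsics apply), "position" and "orientation" of the camera in the world. Camera axes: x right, y up, looking along -z (the intrinsics and any distortion apply to the point x, -y, -z); pixel columns grow to the right and rows downward; lengths in mm; the calibration is good to about 2 mm. A picture is of the moment at which its call begins. There is no depth.
- r.hand_in(): hands the job in, once; it reports no verdict.
Trained networks look in a picture, given as the dict that the camera call returned (one of the last four; its "shot" number tells which), for a name from the list of things; names that differ only in an ending like _2 or _b are one class to them, and where a whole thing is asked for, a point or a joint stands for the part that bears it (a point fixed in the world has none). Each returns a list of dicts, best first, with "confidence" (0 to 1); they miss things now and then, are a little off and sometimes report something else, mostly with a low value. They report only what shows in the picture. A call takes as long as a camera call.
- r.find_in(picture, thing): "centre" ([x, y, z] in mm, in world coordinates, good to about 4 mm: the middle of the surface that is visible of it).
- r.outline_of(picture, thing): "region" (400x640 bool, what is visible of it).
The state is a dict: "time": time; "qpos": joint angles; "dq": joint speeds; "effort": joint torques, N m; "ee_pos": TCP position; "tool_rot": TCP orientation; "ft_force": force on the tool from outside, world axes, zero at the start; "wrist_torque": the same for the moment, N m; "opening": finger opening in mm.
Only numpy, scipy, OpenCV 4.12 (cv2) and the standard library are available. Lean on these libraries where they do the work, as an engineer would, in place of code of your own. Each camera call takes 0.05 s, during which the arm holds its last target.

### The job

Clear the forgotten plaster model off the press platform into the middle of the glass dish, then stack all the small metal flasks that are out on the bench squarely, lids up, on the middle of the platform, leaving the other things on the bench alone. Swing the press arm fully home over the stack, crank the handwheel until the top flask just touches and barely lifts the sprung pad, then turn the red load knob clockwise until it clicks over its detent, and let everything go.

Things in the scene. Friction and masses are not known exactly. Their poses are not given: they have to be found in the camera images.
- press: grey flask press, fixed; origin on the worktop under the middle of its platform; +z up. In its frame: base casting x -70..130 mm, y -62..62 mm, 30 mm high; platform at (0,0); steel column 28 mm diameter at (105,0); handwheel axis at (-10,-150); the arm swings about the column 187 to 221 mm above the worktop
- platform_top (a point): centre of the platform's flat steel top (98 mm in x, 86 mm in y, red corner marks outline where a flask goes); axes as the press; 62 mm above the worktop when fully down
- platform (a joint): height of the platform above its lowest position in m, 0 to 0.076; starts at 0; moves only with the handwheel, 12 mm per turn, and holds its height when let go
- handwheel (a joint): angle of the horizontal handwheel in rad, growing clockwise from above (clockwise raises the platform); many turns; takes about 0.12 N m; wheel radius 43 mm, its top 47 mm above the worktop
- crank_grip_mid (a point): middle of the upright black grip on the handwheel: it spins freely, is 18 mm in diameter, runs from 48 to 86 mm above the worktop, and circles 36 mm from the wheel's axis (axis in the press frame: x -10 mm, y -150 mm); this point is 72 mm above the worktop
- swing_arm (a joint): angle of the arm in rad about the column (axis in the press frame: x 105 mm, y 0): 0 = fully home over the platform against its stop, positive = swung counter-clockwise from above, to the press's -y side; stays where it is left; starts 1.15 to 1.3, far end 1.4; about 1.5 N at its handle moves it
- swing_handle (a point): upright black handle at the arm's end, 17 mm in diameter, from 208 to 245 mm above the worktop, 160 mm from the column's axis; this point is 233 mm above the worktop, in the handle's upper part
- pad_face (a point): centre of the underside of the round sprung pad (44 mm diameter) under the arm; it hangs 174 mm above the worktop, centred over the platform when the arm is home
- pad (a joint): how far the pad has been pushed up against its spring (2.5 N per mm), in m: 0 hanging free, 0.010 bottomed out
- load_knob (a joint): angle of the load knob in rad, growing clockwise from above: starts at 0 to 0.15 in its first notch; from about 0.2 it must be forced over a detent (up to 0.4 N m, crest at 0.65), which then snaps it on past 1.05 into its second notch; end stop 1.4. Let go before the crest it springs back. Turning it to 1.3 presses the sprung pad 3 mm farther down
- knob_grip (a point): on the load knob's axis, at the middle of its red bar grip: bar 14 mm thick, 46 mm long, 24 mm high (12 mm above and below this point), 246 mm above the worktop; at knob angle 0 the bar lies along y of this frame, which turns with the knob; 105 mm from the column's axis
- flask_1: small two-part crown flask, brass below and aluminium lid above, a box 62 mm (x) by 52 mm (y) by 24 mm high, 0.2 kg; origin at the centre of its underside; may be absent
- flask_2: as flask_1; may be absent
- flask_3: as flask_1; may be absent
- flask_4: as flask_1; may be absent
- model: small peach plaster jaw model with pale teeth, 37 mm (x) by 43 mm (y) by 27 mm high; origin at the centre of its underside; starts on the platform
- dish: shallow round glass dish, 94 mm across, 14 mm high, sloping rim, stuck down; origin at the centre of its underside; a model set down in it rests about 6 mm above the worktop
- jaw_model: yellow jaw model, 59x68x40 mm; bystander, leave alone; origin at the centre of its underside
- spatula: steel spatula, 210 mm long, lying; bystander, leave alone; origin at the centre of its underside
- bur_block: wooden block of burs, 30x60x51 mm; bystander, leave alone; origin at the centre of its underside

How it is judged (in metres and radians):
On the way, in this order (a step that is already met when the one before it is completed fails the run):
1. all flasks present stand stacked squarely on the middle of the platform, released, with the arm still aside (horizontal distance between each of flask_1, flask_2, flask_3, flask_4 and platform_top below 0.012 m and z of flask_1 in the frame of platform_top between -0.003 and 0.078 m and angle between each of flask_1, flask_2, flask_3, flask_4's own z axis and vertical below 0.1 rad and angle between the x axis of each of flask_1, flask_2, flask_3, flask_4 and the x axis of press, either way round below 0.2 rad and z of flask_2 in the frame of platform_top between -0.003 and 0.078 m and z of flask_3 in the frame of platform_top between -0.003 and 0.078 m and z of flask_4 in the frame of platform_top between -0.003 and 0.078 m and contact force between the fingers and anything else below 0.1 N and value of joint swing_arm above 0.5 rad), for 0.2 s.
2. the arm is fully home over the stack and the pad still hangs free (value of joint swing_arm below 0.05 rad and value of joint pad below 0.0003 m), for 0.2 s.
3. the stack, raised by the handwheel, just touches the pad: pad lifted 0.3 to 3.5 mm, load knob still in its first notch (value of joint swing_arm below 0.05 rad and horizontal distance between each of flask_1, flask_2, flask_3, flask_4 and platform_top below 0.012 m and z of flask_1 in the frame of platform_top between -0.003 and 0.078 m and angle between each of flask_1, flask_2, flask_3, flask_4's own z axis and vertical below 0.1 rad and angle between the x axis of each of flask_1, flask_2, flask_3, flask_4 and the x axis of press, either way round below 0.2 rad and z of flask_2 in the frame of platform_top between -0.003 and 0.078 m and z of flask_3 in the frame of platform_top between -0.003 and 0.078 m and z of flask_4 in the frame of platform_top between -0.003 and 0.078 m and value of joint pad between 0.0003 and 0.0035 m and value of joint load_knob below 0.3 rad), for 0.3 s.
4. the load knob has clicked into its second notch with the pad on the stack (value of joint swing_arm below 0.05 rad and value of joint load_knob above 1 rad and value of joint pad above 0.002 m), for 0.2 s.
At the end, for the whole second after the job is handed in: All flasks stacked upright on the platform, within 12 mm of its middle and 0.2 rad of square; arm home (0.05 rad); load knob over 1.0 rad; pad lifted 2 to 7.5 mm, pressing over 4 N; model in the dish within 25 mm of its middle; nothing touched by the gripper (all of step 4 and horizontal distance between each of flask_1, flask_2, flask_3, flask_4 and platform_top below 0.012 m and z of flask_1 in the frame of platform_top between -0.003 and 0.078 m and angle between each of flask_1, flask_2, flask_3, flask_4's own z axis and vertical below 0.1 rad and angle between the x axis of each of flask_1, flask_2, flask_3, flask_4 and the x axis of press, either way round below 0.2 rad and z of flask_2 in the frame of platform_top between -0.003 and 0.078 m and z of flask_3 in the frame of platform_top between -0.003 and 0.078 m and z of flask_4 in the frame of platform_top between -0.003 and 0.078 m and contact force between the fingers and anything else below 0.1 N and value of joint pad below 0.0075 m and contact force between pad and anything else above 4 N and horizontal distance between model and dish below 0.025 m and z of model in the frame of dish below 0.014 m and angle between model's own z axis and vertical below 0.3 rad and linear speed of model below 0.02 m/s).
It fails at once if the pad is driven to the end of its spring (over 9 mm) (value of joint pad above 0.009 m).
It fails at once if one of the other things on the bench is pushed more than 40 mm (distance of any of jaw_model, bur_block, spatula from where it was at the start of the episode above 0.04 m).
Of flask_1, flask_2, flask_3, flask_4 only 2 to 4 are there at a start; the rules pass over those that are not, and their reading is None.
At some moment in a run one of model may be knocked a few centimetres aside while the robot is not near it.
Once in a run the grip may slacken for a moment while it holds something.
It also fails if it takes over 210 s, if anything falls off the work surface, if the arm or the gripper's body presses on something with over 40 N, if the wrist force passes 120 N, or if a joint passes its speed limit or range.

## Working session

There is one attempt and no reset: what is moved stays moved. The work goes in short steps, Python scripts to look and compute and a tool call to move; the robot and the scene stay as the last step left them, time stands still between calls to the robot, and variables do not carry over. Pictures are saved under pics/ and viewed, and the job is handed in when it is done.

Besides the shell and the picture viewer there is one more tool, called after ">>>" by a JSON object that holds its "op" and its "data". arm_command: Moves the arm, as the interface text tells. Its arguments: {"type":"object","properties":{"targets":{"type":"array","items":{"type":"object","properties":{"x":{"type":"number"},"y":{"type":"number"},"z":{"type":"number"},"spin":{"type":"number"}}}},"hand":{"type":"number"},"newtons":{"type":"number"}},"required":["targets"]}

```bash
ls; mkdir -p pics; cat > h.py <<'E'
from plant import r
import numpy as np, cv2
from scipy.spatial.transform import Rotation as R
def snap(name,fn):
    p=r.get_image(name); cv2.imwrite('pics/'+fn,p['pixels'][:,:,::-1]); return p
def proj(p,P):
    P=np.atleast_2d(P); c=R.from_quat(p['orientation']).inv().apply(P-np.array(p['position']))
    x=c[:,0]/-c[:,2]; y=-c[:,1]/-c[:,2]; q=1+p['k1']*(x*x+y*y)
    return np.c_[p['fx']*x*q+p['cx'],p['fy']*y*q+p['cy']]
def back(p,uv,z):
    uv=np.atleast_2d(uv).astype(float)
    a=(uv-[p['cx'],p['cy']])/[p['fx'],p['fy']]; s=a.copy()
    for _ in range(20): s=a/(1+p['k1']*(s**2).sum(1,keepdims=True))
    d=R.from_quat(p['orientation']).apply(np.c_[s[:,0],-s[:,1],-np.ones(len(s))])
    o=np.array(p['position']); return o+d*((z-o[2])/d[:,2])[:,None]
E
python3 - <<'E'
from h import *
s=r.state(); print(s['time'],s['ee_pos'],s['tool_rot'],s['opening'],r.grip_point_offset)
for n in ['side','top','wrist']:
    p=snap(n,n+'0.png'); print(n,p['position'],p['orientation'],p['fx'],p['k1'])
    for t in ['press','platform_top','swing_handle','crank_grip_mid','knob_grip','flask_1','model','dish','jaw_model','spatula','bur_block']:
        print(t,[(np.round(d['centre']).tolist(),round(d['confidence'],2)) for d in r.find_in(p,t)][:6])
print(r.state()['time'])
E
```

```text
pics
0.0 [151.83975843 553.78545305 230.10151335] [ 7.95170698e-01  6.06384542e-01 -1.01574987e-03  5.63184872e-04] 85.37115792806668 18.700000000000003
side [ 402.00576691 -627.10476906  552.43356982] [ 0.5166728  -0.05998536 -0.09581454  0.84868754] 363.0388213885156 0.0015914813584320623
press [([505.0, -53.0, 41.0], 0.56)]
platform_top [([482.0, -7.0, 62.0], 0.83), ([551.0, -100.0, 179.0], 0.67)]
swing_handle [([547.0, -94.0, 219.0], 0.74)]
crank_grip_mid [([437.0, -139.0, 72.0], 0.75)]
knob_grip [([551.0, -102.0, 179.0], 0.49), ([389.0, -18.0, 8.0], 0.3)]
flask_1 [([422.0, 336.0, 23.0], 0.61), ([414.0, 205.0, 22.0], 0.58), ([541.0, 352.0, 24.0], 0.55), ([544.0, 222.0, 23.0], 0.53)]
model [([485.0, 2.0, 75.0], 0.66)]
dish [([744.0, -40.0, 22.0], 0.53)]
jaw_model [([758.0, 147.0, 28.0], 0.61)]
spatula [([390.0, -15.0, 4.0], 0.85)]
bur_block [([743.0, -41.0, 22.0], 0.61)]
top [ 384.70171131  115.81149549 1030.05038361] [-0.0691457   0.07606562  0.71596504 -0.69052658] 371.2054217704735 -0.07681466882023529
press [([515.0, -22.0, 48.0], 0.92), ([486.0, 17.0, 61.0], 0.64)]
platform_t
[... 175 characters left out ...]
 20.0, 2.0], 0.54), ([653.0, 250.0, 7.0], 0.43), ([486.0, 16.0, 60.0], 0.2)]
flask_1 [([546.0, 361.0, 21.0], 0.85), ([545.0, 236.0, 23.0], 0.8), ([422.0, 352.0, 27.0], 0.78), ([416.0, 228.0, 22.0], 0.58)]
model [([487.0, 7.0, 80.0], 0.47)]
dish [([648.0, 250.0, 5.0], 0.93)]
jaw_model [([760.0, 164.0, 25.0], 0.72)]
spatula [([390.0, 18.0, 5.0], 0.7)]
bur_block [([650.0, 249.0, 8.0], 0.54), ([750.0, -52.0, 18.0], 0.47)]
wrist [ 88.24932381 572.80564451 374.0110276 ] [-0.10547587 -0.08009361  0.60090729  0.78827044] 335.37797285533384 -0.024981285196264597
press []
platform_top []
swing_handle []
crank_grip_mid []
knob_grip []
flask_1 []
model []
dish []
jaw_model []
spatula []
bur_block []
1.8
```

View pics/side0.png

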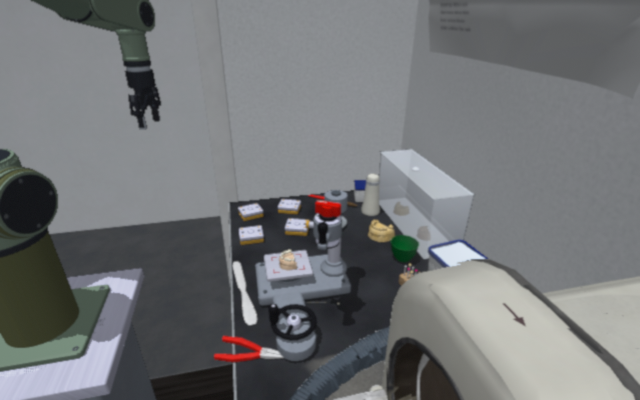

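View pics/top0.png

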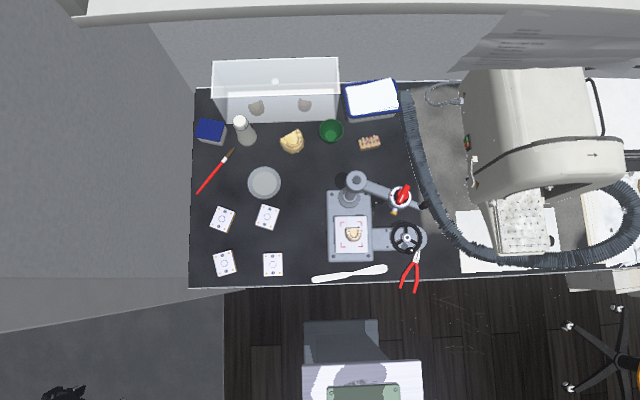

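View pics/wrist0.png

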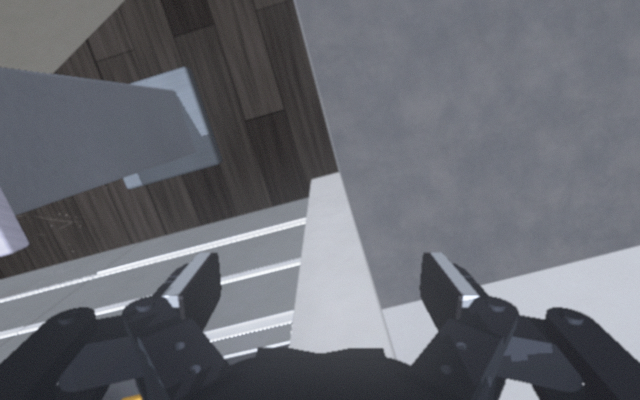

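```bash
python3 - <<'E'
from h import *
p=snap('top','t1.png'); s=r.get_image('side')
print(proj(p,[[0,0,0],[151.8,553.8,230.1]]),proj(s,[[0,0,0],[151.8,553.8,230.1]]))
im=p['pixels'][:,:,::-1]
cv2.imwrite('pics/t1a.png',cv2.resize(im[110:300,190:430],None,fx=3.3,fy=3.15,interpolation=cv2.INTER_CUBIC))
im=s['pixels'][:,:,::-1]
cv2.imwrite('pics/s1a.png',cv2.resize(im[180:370,210:460],None,fx=3.15,fy=3.15,interpolation=cv2.INTER_CUBIC))
print(p['cx'],p['cy'],s['cx'],s['cy'],s['fy'])
E
```

```text
[[363.85512498 422.83966208]
 [106.60869713 394.12722632]] [[ 44.59382841 326.54070151]
 [150.48773481 128.86604801]]
316.1165130956615 197.8266298452689 315.8937494995393 199.3024089464068 363.0388213885156
```

View pics/t1a.png

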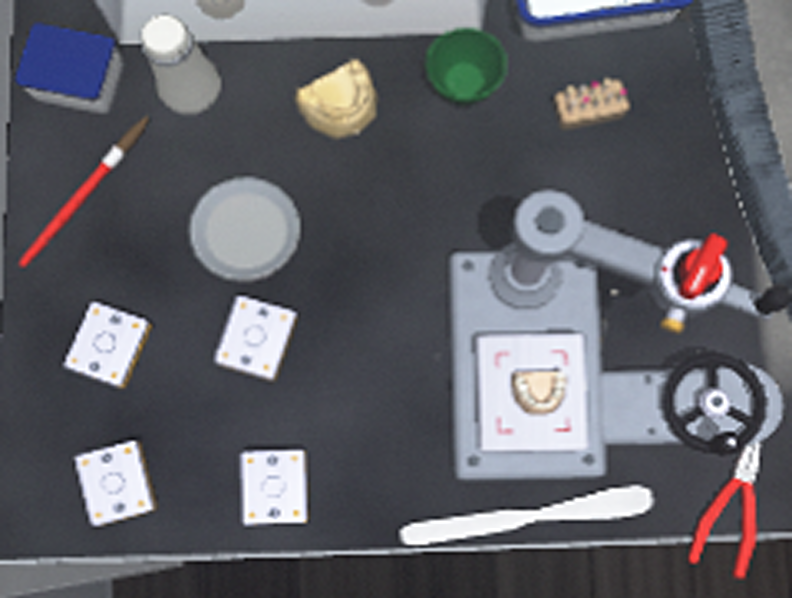

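View pics/s1a.png

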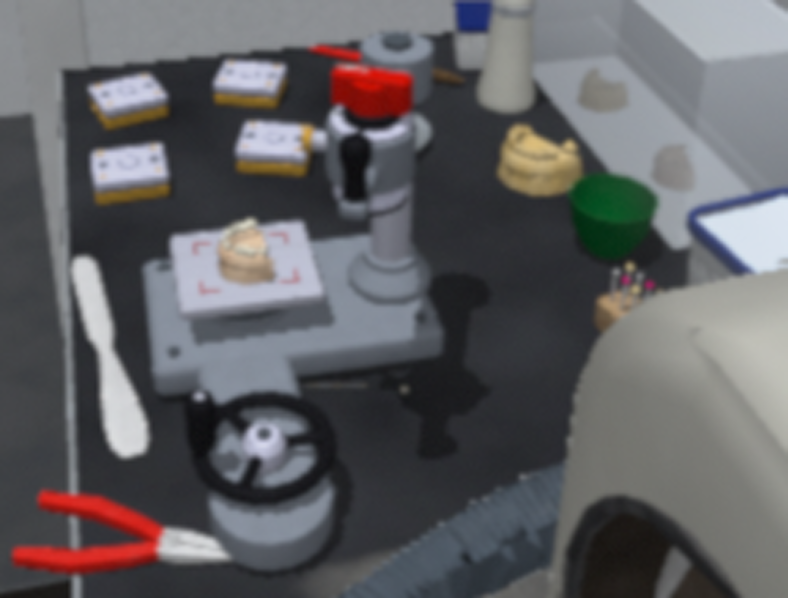

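>>> {"op": "arm_command", "data": {"targets": [{"x": 0.03,"y": -0.05,"z": 0.07},{"x": 0.3,"y": -0.54,"z": 0.08,"spin": 0.267},{"x": 0.3,"y": -0.54,"z": 0.08,"spin": 0.267},{"x": 0.3,"y": -0.54,"z": 0.08,"spin": 0.267},{"x": 0.3,"y": -0.54,"z": 0.08,"spin": 0.267},{"x": 0.3,"y": -0.54,"z": 0.08,"spin": 0.267},{"x": 0.3,"y": -0.54,"z": 0.08,"spin": 0.267},{"x": 0.3,"y": -0.54,"z": 0.08,"spin": 0.267},{"x": 0.3,"y": -0.54,"z": 0.08,"spin": 0.267},{"x": 0.3,"y": -0.54,"z": 0.08,"spin": 0.267},{"x": 0.3,"y": -0.54,"z": 0.08,"spin": 0.267},{"x": 0.3,"y": -0.54,"z": 0.08,"spin": 0.267}], "hand": 1, "newtons": 40}}

```text
invalid input at $.targets[0]: expected keys x, y, z, spin
```

```bash
cat > look.py <<'E'
from h import *
import sys
tag=sys.argv[1]; cams=sys.argv[2].split(','); names=sys.argv[3].split(',')
s=r.state(); print(s['time'],np.round(s['ee_pos'],1),'yaw',2*np.arctan2(s['tool_rot'][1],s['tool_rot'][0]),s['opening'],np.round(s['ft_force'],1))
for n in cams:
    p=snap(n,n+tag+'.png'); print(n,np.round(p['position']),'tcp px',proj(p,s['ee_pos']).round(0).tolist())
    for t in names:
        if t: print(t,[(np.round(d['centre']).tolist(),round(d['confidence'],2)) for d in r.find_in(p,t)][:6])
E
python3 look.py 1 wrist,top,side platform_top,model,crank_grip_mid,swing_handle,press,flask_1
```

```text
1.9 [152.1 554.5 231.3] yaw 1.303061285211783 85.43332936790102 [-0.2 -0.7 -0.7]
wrist [ 88. 573. 374.] tcp px [[319.0, 259.0]]
platform_top []
model []
crank_grip_mid []
swing_handle []
press []
flask_1 [([385.0, 224.0, 11.0], 0.47)]
top [ 385.  116. 1030.] tcp px [[106.0, 394.0]]
platform_top [([486.0, 18.0, 61.0], 0.92)]
model [([488.0, 12.0, 82.0], 0.75)]
crank_grip_mid [([437.0, -133.0, 84.0], 0.37)]
swing_handle [([560.0, -57.0, 224.0], 0.77), ([550.0, -75.0, 255.0], 0.6)]
press [([515.0, -23.0, 44.0], 0.75)]
flask_1 [([419.0, 227.0, 22.0], 0.88), ([545.0, 237.0, 25.0], 0.71), ([544.0, 364.0, 23.0], 0.6), ([425.0, 351.0, 24.0], 0.57)]
side [ 402. -627.  552.] tcp px [[151.0, 128.0]]
platform_top [([479.0, -7.0, 62.0], 0.83)]
model [([484.0, -1.0, 75.0], 0.67)]
crank_grip_mid [([437.0, -142.0, 75.0], 0.43)]
swing_handle [([547.0, -96.0, 220.0], 0.82)]
press []
flask_1 [([422.0, 338.0, 23.0], 0.78), ([544.0, 222.0, 23.0], 0.72), ([540.0, 354.0, 24.0], 0.67), ([414.0, 207.0, 22.0], 0.63)]
```

View pics/wrist1.png

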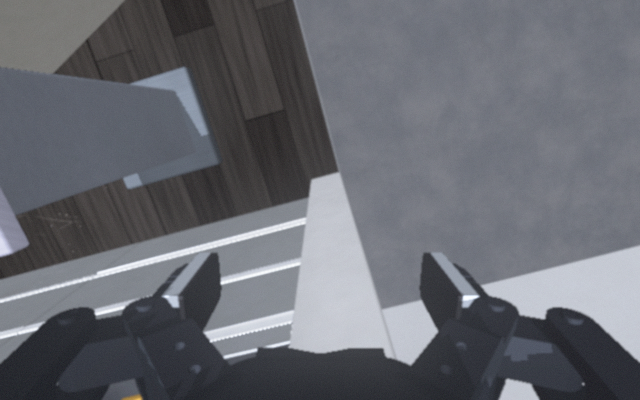

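View pics/top1.png

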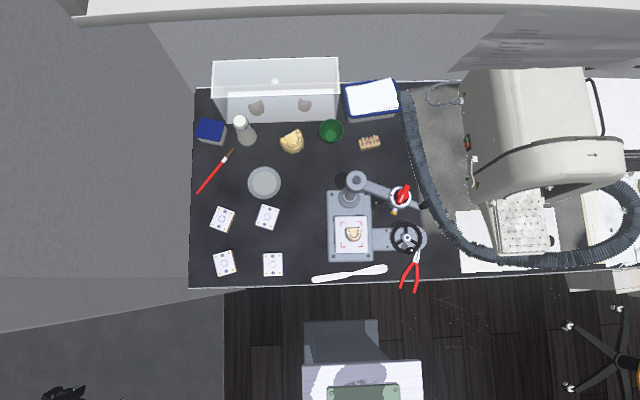

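View pics/side1.png

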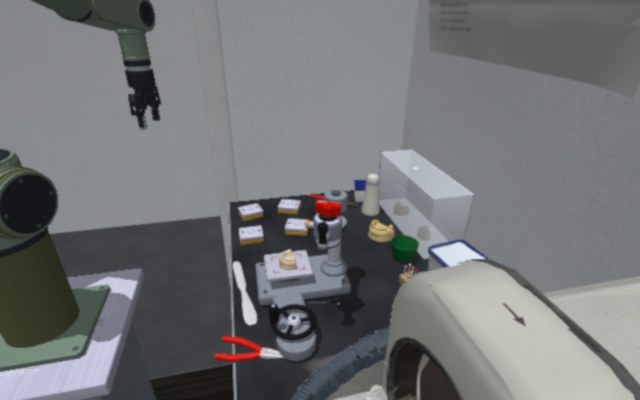

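>>> {"op": "arm_command", "data": {"targets": [{"x": 0.03,"y": -0.05,"z": 0.07,"spin": 0.05},{"x": 0.3,"y": -0.54,"z": 0.08,"spin": 0.267},{"x": 0.3,"y": -0.54,"z": 0.08,"spin": 0.267},{"x": 0.3,"y": -0.54,"z": 0.08,"spin": 0.267},{"x": 0.3,"y": -0.54,"z": 0.08,"spin": 0.267},{"x": 0.3,"y": -0.54,"z": 0.08,"spin": 0.267},{"x": 0.3,"y": -0.54,"z": 0.08,"spin": 0.267},{"x": 0.3,"y": -0.54,"z": 0.08,"spin": 0.267},{"x": 0.3,"y": -0.54,"z": 0.08,"spin": 0.267},{"x": 0.3,"y": -0.54,"z": 0.08,"spin": 0.267},{"x": 0.3,"y": -0.54,"z": 0.08,"spin": 0.267},{"x": 0.3,"y": -0.54,"z": 0.08,"spin": 0.267}], "hand": 1, "newtons": 40}}

```text
time: 4.15
ee_pos: [433.8, 46.8, 309.1]
tool_rot: [0.708, 0.707, 0.001, 0.0]
ft_force: [-0.4, 1.4, 0.3]
opening: 85.8
```

>>> {"op": "arm_command", "data": {"targets": [{"x": 0,"y": 0,"z": 0,"spin": 0},{"x": 0,"y": 0,"z": 0,"spin": 0},{"x": 0,"y": 0,"z": 0,"spin": 0}]}}

```text
time: 4.45
ee_pos: [432.6, 49.7, 308.3]
tool_rot: [0.707, 0.707, -0.0, -0.0]
ft_force: [-0.3, -0.5, -0.2]
opening: 85.2
```

```bash
python3 look.py 2 wrist,top,side platform_top,model,crank_grip_mid,swing_handle,press,flask_1
```

```text
4.45 [432.6  49.7 308.3] yaw 1.5708474047221057 85.17990947249845 [-0.3 -0.5 -0.2]
wrist [366.  50. 451.] tcp px [[319.0, 259.0]]
platform_top [([477.0, 23.0, 58.0], 0.57)]
model [([486.0, 11.0, 83.0], 0.81), ([433.0, -131.0, 77.0], 0.64)]
crank_grip_mid [([433.0, -129.0, 79.0], 0.79), ([413.0, 225.0, 27.0], 0.36)]
swing_handle [([559.0, -39.0, 210.0], 0.56)]
press [([496.0, -17.0, 43.0], 0.85), ([559.0, -38.0, 207.0], 0.51), ([562.0, -87.0, 260.0], 0.51)]
flask_1 [([423.0, 351.0, 22.0], 0.75), ([416.0, 226.0, 26.0], 0.73), ([538.0, 239.0, 25.0], 0.62), ([540.0, 361.0, 27.0], 0.6)]
top [ 385.  116. 1030.] tcp px [[347.0, 249.0]]
platform_top [([759.0, 167.0, 23.0], 0.25)]
model [([423.0, 352.0, 25.0], 0.41)]
crank_grip_mid []
swing_handle [([572.0, -4.0, 222.0], 0.88), ([426.0, 351.0, 23.0], 0.43)]
press [([577.0, -8.0, 222.0], 0.89)]
flask_1 [([544.0, 235.0, 26.0], 0.96), ([544.0, 365.0, 25.0], 0.95), ([423.0, 354.0, 22.0], 0.69), ([416.0, 230.0, 23.0], 0.68)]
side [ 402. -627.  552.] tcp px [[253.0, 153.0]]
platform_top [([479.0, -6.0, 60.0], 0.79), ([422.0, 340.0, 25.0], 0.55)]
model [([484.0, -1.0, 75.0], 0.76)]
crank_grip_mid [([437.0, -137.0, 75.0], 0.58), ([552.0, -99.0, 179.0], 0.33)]
swing_handle [([548.0, -95.0, 220.0], 0.96)]
press [([506.0, -52.0, 41.0], 0.72)]
flask_1 [([420.0, 338.0, 22.0], 0.8), ([414.0, 207.0, 23.0], 0.74), ([543.0, 352.0, 22.0], 0.64), ([549.0, -92.0, 222.0], 0.59), ([543.0, 226.0, 24.0], 0.54)]
```

View pics/wrist2.png

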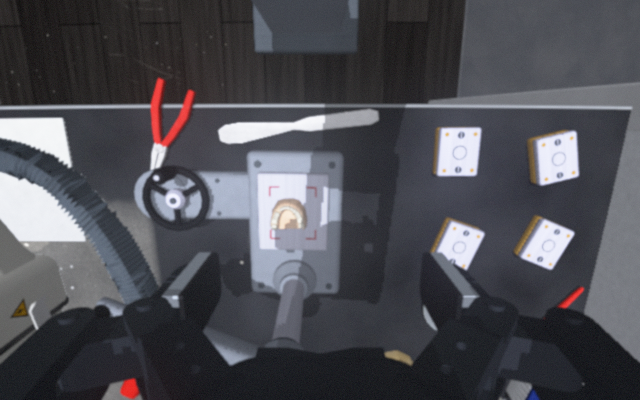

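View pics/top2.png

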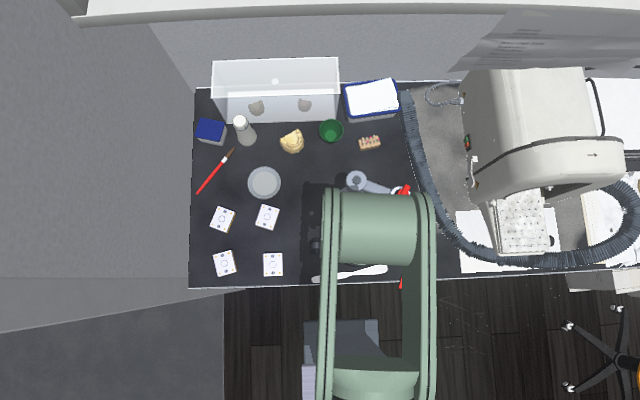

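View pics/side2.png

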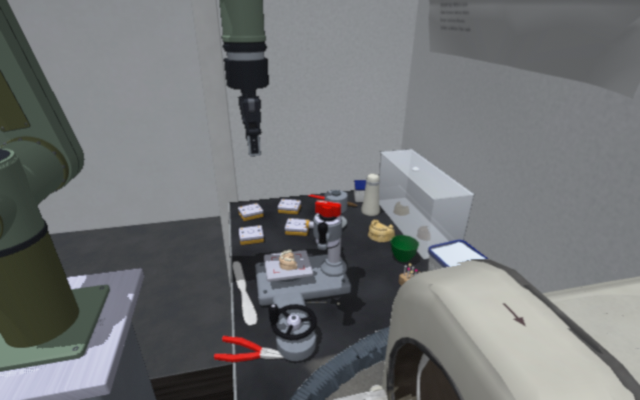

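```bash
python3 - <<'E'
from h import *
w=r.get_image('wrist');t=r.get_image('top');s=r.get_image('side')
for n,z,a in [('plat',62,((293,212),(351.5,234.3),(289,263.5))),('fl',24,((459,152),(273,264.6),(251,230.8)))]:
    print(n,[back(p,u,z)[0].round(1).tolist() for p,u in zip((w,t,s),a)])
E
```

```text
plat [[486.3, 16.4, 62.0], [485.8, 13.6, 62.0], [490.2, 12.0, 62.0]]
fl [[418.3, 226.4, 24.0], [416.1, 224.0, 24.0], [419.7, 226.7, 24.0]]
```

```bash
cat > meas.py <<'E'
from h import *
def plat(p,roi,z=62):
    im=p['pixels'].astype(int); m=((im[:,:,0]-im[:,:,1]>45)&(im[:,:,0]-im[:,:,2]>30)&(im[:,:,0]>110)).astype(np.uint8)
    k=np.zeros_like(m); x0,x1,y0,y1=roi; k[y0:y1,x0:x1]=1; m*=k
    v,u=np.nonzero(m); return back(p,np.c_[u,v],z)[:,:2]
def whites(p,z=24,thr=150,excl=None):
    im=p['pixels'].astype(int); mn=im.min(2); sat=im.max(2)-mn
    m=((mn>thr)&(sat<40)).astype(np.uint8)
    m=cv2.morphologyEx(m,cv2.MORPH_CLOSE,np.ones((5,5)))
    cs,_=cv2.findContours(m,cv2.RETR_EXTERNAL,cv2.CHAIN_APPROX_NONE); out=[]
    for c in cs:
        if cv2.contourArea(c)<150: continue
        b=back(p,c[:,0,:],z)[:,:2].astype(np.float32)
        (cx,cy),(a,bb),an=cv2.minAreaRect(b)
        if 35<min(a,bb)<75 and max(a,bb)<85:
            # long axis angle
            if a<bb: an+=90
            an=(an+90)%180-90
            out.append((round(cx,1),round(cy,1),round(a,1),round(bb,1),round(np.radians(an),3)))
    return out
E
python3 - <<'E'
from meas import *
w=r.get_image('wrist');t=r.get_image('top')
q=plat(w,(262,325,178,245)); print(len(q),cv2.minAreaRect(q.astype(np.float32)),q.min(0),q.max(0))
print('w',*whites(w),sep='\n'); print('t',*whites(t),sep='\n')
for p,nm in((w,'w'),(t,'t')):
  for d in r.outline_of(p,'model')[:1]:
    m=d['region'].astype(np.uint8); v,u=np.nonzero(m); b=back(p,np.c_[u,v],62+20)[:,:2].astype(np.float32); print(nm,d['confidence'],len(b),cv2.minAreaRect(b))
  for d in r.outline_of(p,'dish')[:1]:
    m=d['region'].astype(np.uint8); v,u=np.nonzero(m); b=back(p,np.c_[u,v],14)[:,:2].astype(np.float32); print(nm,'dish',d['confidence'],len(b),cv2.minEnclosingCircle(b))
E
```

```text
9 ((486.3023681640625, -10.328476905822754), (1.2399189472198486, 64.73420715332031), 88.83326721191406) [453.95455022 -11.58091803] [518.67487404  -9.05122981]
w
(545.7, 240.5, 52.1, 60.8, np.float64(-0.331))
(544.5, 364.5, 52.9, 61.6, np.float64(-0.385))
(479.2, -148.8, 37.4, 45.0, np.float64(-0.751))
(424.3, 356.7, 62.3, 51.8, np.float64(0.243))
(417.3, 226.7, 61.0, 51.8, np.float64(0.012))
t
(417.0, 225.3, 51.0, 61.1, np.float64(-0.011))
(424.6, 356.1, 61.3, 51.3, np.float64(0.246))
(545.4, 363.4, 50.9, 61.0, np.float64(-0.391))
(546.8, 238.6, 51.9, 61.9, np.float64(-0.332))
w 0.73 930 ((481.5831604003906, 14.306331634521484), (39.795921325683594, 36.181758880615234), 89.96090698242188)
t dish 0.6 852 ((648.1339721679688, 248.38275146484375), 47.63833999633789)
```

```bash
python3 - <<'E'
from meas import *
w=r.get_image('wrist')
im=w['pixels'].astype(int)[175:250,250:335]; 
m=((im[:,:,0]-im[:,:,1])>18)&(im[:,:,0]-im[:,:,2]>12)
v,u=np.nonzero(m); b=back(w,np.c_[u+250,v+175],62)[:,:2]
# exclude model region centre
k=(abs(b[:,0]-485)>24)|(abs(b[:,1]-14)>28); b=b[k]
(print(len(b),cv2.minAreaRect(b.astype(np.float32)),b.min(0),b.max(0)))
big=cv2.resize(w['pixels'][130:320,120:350,::-1],None,fx=3.4,fy=3.1,interpolation=cv2.INTER_CUBIC); cv2.imwrite('pics/w2z.png',big)
E
```

```text
60 ((486.97674560546875, 16.88262367248535), (55.72541427612305, 65.35972595214844), 88.88214111328125) [453.95597556 -11.60399014] [520.032541    44.47108552]
```

View pics/w2z.png

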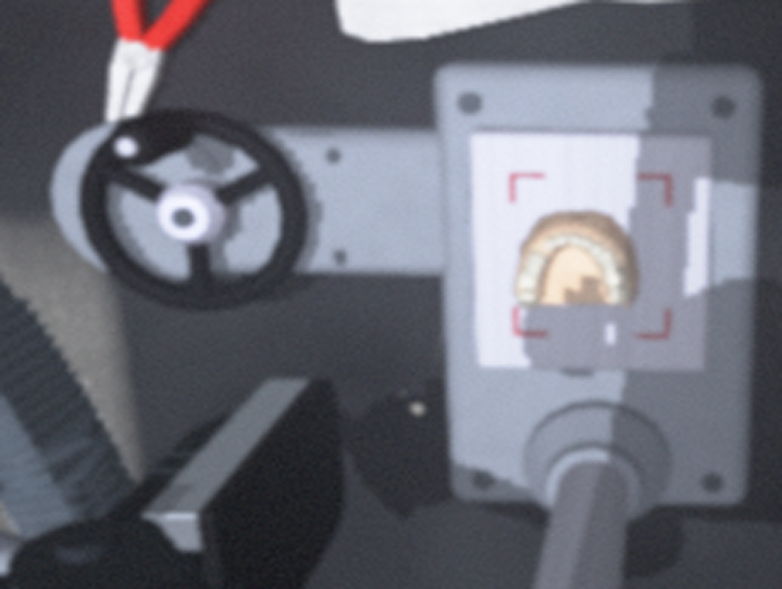

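>>> {"op": "arm_command", "data": {"targets": [{"x": 0.0524,"y": -0.0352,"z": -0.05,"spin": 0},{"x": 0.0524,"y": -0.0352,"z": -0.1,"spin": 0},{"x": 0.0524,"y": -0.0352,"z": -0.15,"spin": 0},{"x": 0.0524,"y": -0.0352,"z": -0.17,"spin": 0},{"x": 0.0524,"y": -0.0352,"z": -0.17,"spin": 0},{"x": 0.0524,"y": -0.0352,"z": -0.17,"spin": 0}]}}

```text
time: 6.6
ee_pos: [485.4, 13.7, 138.6]
tool_rot: [0.707, 0.707, -0.0, -0.001]
ft_force: [0.3, -0.2, -0.3]
opening: 85.2
```

```bash
python3 look.py 3 wrist model; python3 - <<'E'
from h import *
p=r.get_image('wrist'); print(p['cx'])
print(proj(p,[[487,15,62],[487+48,15+42,62],[487,15,0]]))
E
```

```text
6.6 [485.4  13.7 138.6] yaw 1.5699319670151328 85.187307323144 [ 0.3 -0.2 -0.3]
wrist [419.  14. 281.] tcp px [[319.0, 258.0]]
model [([483.0, 8.0, 81.0], 0.66)]
320.0929655131977
[[321.55917865 207.56200886]
 [379.11032713 270.57774575]
 [321.35012408 187.14759223]]
```

View pics/wrist3.png

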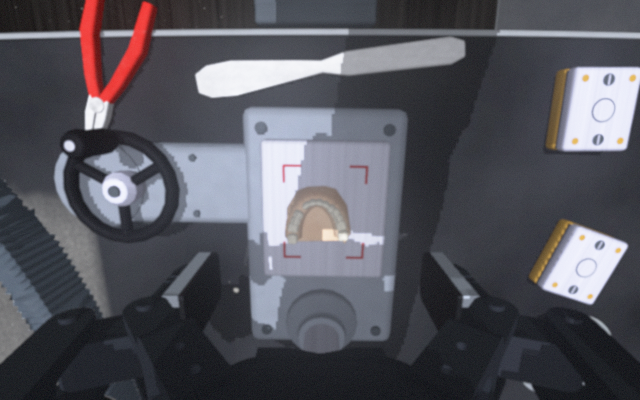

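```bash
python3 - <<'E'
from h import *
p=r.get_image('wrist')
b=back(p,[[284,166],[367,168],[285,257],[363,257]],62); print(b,b.mean(0))
print('col',back(p,[[321,318]],35), 'hub',back(p,[[117,190]],47),'grip top',back(p,[[69,146]],86))
print('platform corners',back(p,[[260,142],[392,142],[264,273],[388,276]],62))
print('base corners',back(p,[[245,109],[406,111],[247,340],[391,341]],30))
print(back(p,[[287,241],[350,241]],75),back(p,[[318,187]],80))
E
```

```text
[[458.38888156 -10.13608516  62.        ]
 [459.77105118  45.38639372  62.        ]
 [524.62300066 -11.39871037  62.        ]
 [524.64142426  44.89261556  62.        ]] [491.85608941  17.18605344  62.        ]
col [[594.24437978  14.60710031  35.        ]] hub [[ 478.39174229 -135.24646944   47.        ]] grip top [[ 441.93614597 -135.50185413   86.        ]]
platform corners [[442.46600436 -25.44232557  62.        ]
 [442.51754202  61.19335179  62.        ]
 [537.42212421 -27.1831998   62.        ]
 [539.89292398  63.80185276  62.        ]]
base corners [[421.56463947 -41.06252941  30.        ]
 [423.06363467  77.0137221   30.        ]
 [620.67461451 -51.62022208  30.        ]
 [621.69440704  77.27484044  30.        ]]
[[506.87016163  -8.20444049  75.        ]
 [506.88159222  33.99291969  75.        ]] [[468.60364067  12.69895699  80.        ]]
```

>>> {"op": "arm_command", "data": {"targets": [{"x": 0.004,"y": -0.001,"z": -0.04,"spin": 0},{"x": 0.004,"y": -0.001,"z": -0.073,"spin": 0},{"x": 0.004,"y": -0.001,"z": -0.073,"spin": 0},{"x": 0.004,"y": -0.001,"z": -0.073,"spin": 0}]}}

```text
time: 7.2
ee_pos: [490.4, 12.6, 66.9]
tool_rot: [0.707, 0.707, 0.0, 0.001]
ft_force: [-0.4, -0.3, 0.8]
opening: 85.4
```

>>> {"op": "arm_command", "data": {"targets": [{"x": 0,"y": 0,"z": 0,"spin": 0},{"x": 0,"y": 0,"z": 0,"spin": 0},{"x": 0,"y": 0,"z": 0,"spin": 0},{"x": 0,"y": 0,"z": 0,"spin": 0},{"x": 0,"y": 0,"z": 0,"spin": 0},{"x": 0,"y": 0,"z": 0,"spin": 0},{"x": 0,"y": 0,"z": 0,"spin": 0},{"x": 0,"y": 0,"z": 0,"spin": 0}], "hand": 0, "newtons": 50}}

```text
time: 8.0
ee_pos: [491.0, 12.4, 67.5]
tool_rot: [0.707, 0.707, 0.001, 0.001]
ft_force: [-1.8, -0.3, 7.1]
opening: 40.1
```

```bash
python3 look.py 4 wrist,side model
```

```text
8.0 [491.   12.4  67.5] yaw 1.5701291107744955 40.11922719244277 [-1.8 -0.3  7.1]
wrist [424.  13. 210.] tcp px [[319.0, 259.0]]
model [([481.0, 9.0, 81.0], 0.92)]
side [ 402. -627.  552.] tcp px [[289.0, 261.0]]
model [([476.0, -0.0, 77.0], 0.67)]
```

View pics/wrist4.png

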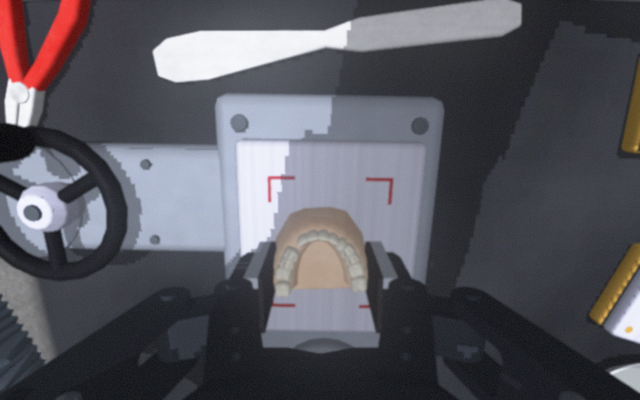

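>>> {"op": "arm_command", "data": {"targets": [{"x": 0,"y": 0,"z": 0.03,"spin": 0},{"x": 0,"y": 0,"z": 0.08,"spin": 0},{"x": 0,"y": 0,"z": 0.08,"spin": 0},{"x": 0,"y": 0,"z": 0.08,"spin": 0}]}}

```text
time: 8.6
ee_pos: [491.1, 12.4, 147.6]
tool_rot: [0.707, 0.707, 0.001, 0.002]
ft_force: [-1.0, -0.1, -0.8]
opening: 39.9
```

```bash
python3 - <<'E'
from h import *
s=r.state();print(s['ee_pos'],s['opening'],s['ft_force'])
p=snap('wrist','w5.png')
E
```

```text
[491.06680579  12.44890628 147.57222689] 39.91135791405744 [-0.95436869 -0.07729278 -0.82508239]
```

View pics/w5.png

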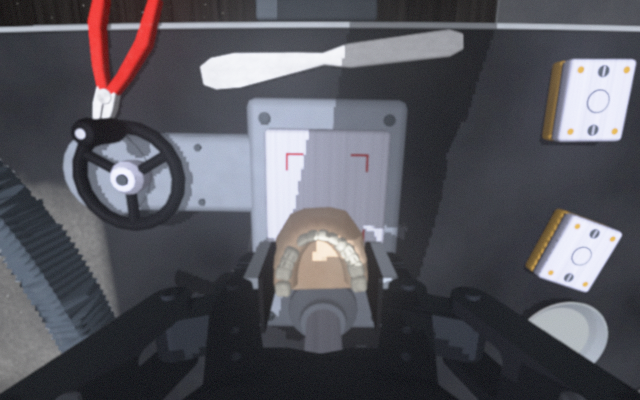

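```bash
python3 - <<'E'
from h import *
p=r.get_image('wrist')
print(back(p,[[320,207]],147.6+10),back(p,[[320,291]],147.6+8))
E
```

```text
[[461.2557138   13.31170876 157.6       ]] [[500.66907809  13.26091365 155.6       ]]
```

>>> {"op": "arm_command", "data": {"targets": [{"x": 0.03,"y": 0.04,"z": 0.01,"spin": 0},{"x": 0.166,"y": 0.235,"z": 0.01,"spin": 0},{"x": 0.166,"y": 0.235,"z": 0.01,"spin": 0},{"x": 0.166,"y": 0.235,"z": 0.01,"spin": 0},{"x": 0.166,"y": 0.235,"z": 0.01,"spin": 0},{"x": 0.166,"y": 0.235,"z": 0.01,"spin": 0},{"x": 0.166,"y": 0.235,"z": 0.0,"spin": 0},{"x": 0.166,"y": 0.235,"z": -0.03,"spin": 0},{"x": 0.166,"y": 0.235,"z": -0.05,"spin": 0},{"x": 0.166,"y": 0.235,"z": -0.05,"spin": 0}]}}

```text
time: 9.7
ee_pos: [650.3, 245.9, 88.1]
tool_rot: [0.707, 0.707, -0.006, -0.003]
ft_force: [-0.1, 0.2, -0.7]
opening: 40.0
```

```bash
python3 look.py 6 wrist dish,model
```

```text
9.7 [650.3 245.9  88.1] yaw 1.5697867393132618 40.0301822039873 [-0.1  0.2 -0.7]
wrist [586. 247. 232.] tcp px [[319.0, 258.0]]
dish [([634.0, 253.0, 4.0], 0.76)]
model [([643.0, 240.0, 101.0], 0.97)]
```

View pics/wrist6.png

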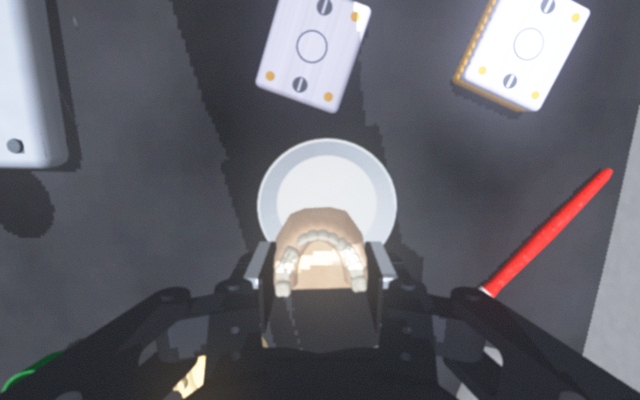

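```bash
python3 - <<'E'
from h import *
p=r.get_image('wrist'); s=r.state(); print(s['ee_pos'])
print(back(p,[[328,140],[258,205],[397,205]],14))
E
```

```text
[656.21839244 247.36079986  96.50419845]
[[608.13399274 253.01401259  14.        ]
 [652.66162232 204.55696998  14.        ]
 [652.80378964 301.18714564  14.        ]]
```

>>> {"op": "arm_command", "data": {"targets": [{"x": 0,"y": 0,"z": -0.03,"spin": 0},{"x": 0,"y": 0,"z": -0.055,"spin": 0},{"x": 0,"y": 0,"z": -0.055,"spin": 0},{"x": 0,"y": 0,"z": -0.055,"spin": 0}]}}

```text
time: 10.3
ee_pos: [656.1, 247.6, 41.6]
tool_rot: [0.707, 0.707, 0.0, 0.0]
ft_force: [-0.0, 0.5, -0.4]
opening: 40.3
```

>>> {"op": "arm_command", "data": {"targets": [{"x": 0.003,"y": 0.002,"z": -0.015,"spin": 0},{"x": 0.003,"y": 0.002,"z": -0.027,"spin": 0},{"x": 0.003,"y": 0.002,"z": -0.027,"spin": 0},{"x": 0.003,"y": 0.002,"z": -0.027,"spin": 0}]}}

```text
time: 10.7
ee_pos: [659.0, 249.7, 13.6]
tool_rot: [0.707, 0.707, 0.0, 0.0]
ft_force: [0.1, -0.3, 0.6]
opening: 40.3
```

>>> {"op": "arm_command", "data": {"targets": [{"x": 0,"y": 0,"z": 0,"spin": 0},{"x": 0,"y": 0,"z": 0,"spin": 0},{"x": 0,"y": 0,"z": 0,"spin": 0},{"x": 0,"y": 0,"z": 0.03,"spin": 0},{"x": 0,"y": 0,"z": 0.08,"spin": 0},{"x": 0,"y": 0,"z": 0.12,"spin": 0},{"x": 0,"y": 0,"z": 0.12,"spin": 0}], "hand": 0.68}}

```text
time: 11.4
ee_pos: [664.0, 251.1, 143.0]
tool_rot: [0.707, 0.707, 0.007, 0.004]
ft_force: [-0.4, -0.0, 0.5]
opening: 58.0
```

```bash
python3 look.py 7 wrist,top dish,model; python3 - <<'E'
from meas import *
t=r.get_image('top'); print(*whites(t),sep='\n')
E
```

```text
11.4 [664.  251.1 143. ] yaw 1.5701026593051097 58.010724455259535 [-0.4 -0.   0.5]
wrist [595. 251. 285.] tcp px [[319.0, 258.0]]
dish [([641.0, 254.0, 5.0], 0.69), ([754.0, -29.0, 14.0], 0.34)]
model [([654.0, 244.0, 27.0], 0.75)]
top [ 385.  116. 1030.] tcp px [[256.0, 163.0]]
dish []
model [([761.0, 164.0, 20.0], 0.32)]
```

View pics/wrist7.png

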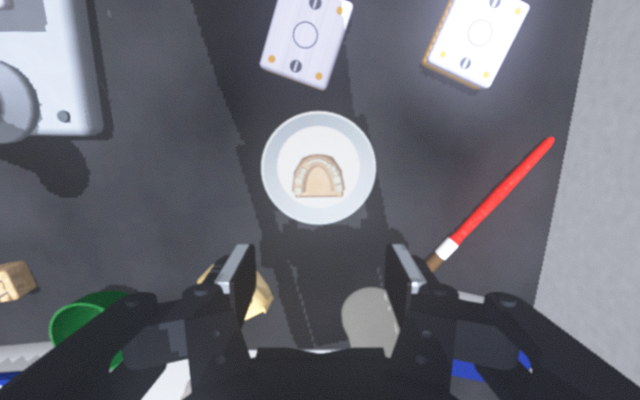

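>>> {"op": "arm_command", "data": {"targets": [{"x": -0.05,"y": -0.005,"z": -0.02,"spin": -0.1},{"x": -0.1,"y": -0.01,"z": -0.04,"spin": -0.2},{"x": -0.114,"y": -0.01,"z": -0.06,"spin": -0.332},{"x": -0.114,"y": -0.01,"z": -0.06,"spin": -0.332},{"x": -0.114,"y": -0.01,"z": -0.06,"spin": -0.332},{"x": -0.114,"y": -0.01,"z": -0.06,"spin": -0.332},{"x": -0.114,"y": -0.01,"z": -0.06,"spin": -0.332}], "hand": 1}}

```text
time: 12.45
ee_pos: [547.6, 240.0, 75.3]
tool_rot: [0.814, 0.58, 0.002, 0.001]
ft_force: [0.2, 0.2, 0.1]
opening: 85.7
```

```bash
python3 look.py 8 wrist flask_1; python3 - <<'E'
from meas import *
t=r.get_image('wrist'); print(*whites(t),sep='\n')
E
```

```text
12.45 [547.6 240.   75.3] yaw 1.2384006344964873 85.68231451338157 [0.2 0.2 0.1]
wrist [484. 262. 218.] tcp px [[319.0, 259.0]]
flask_1 [([434.0, 227.0, 29.0], 0.96), ([541.0, 243.0, 25.0], 0.88), ([542.0, 363.0, 27.0], 0.86), ([458.0, 340.0, 20.0], 0.6)]
(624.7, 254.5, 82.3, 61.6, np.float64(1.08))
(546.3, 241.8, 50.8, 60.9, np.float64(-0.333))
(544.5, 364.0, 55.0, 61.9, np.float64(-0.386))
(426.8, 228.6, 44.4, 51.6, np.float64(-1.57))
```

View pics/wrist8.png

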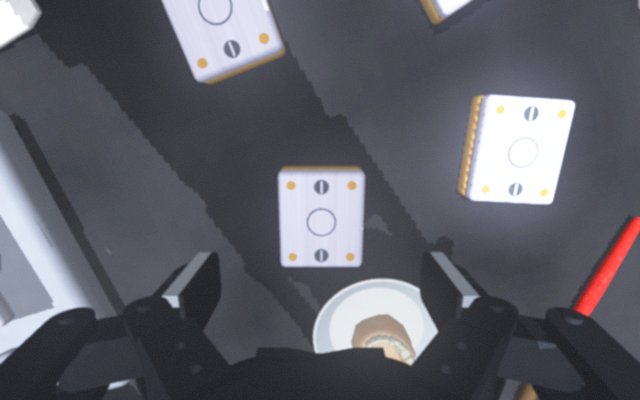

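>>> {"op": "arm_command", "data": {"targets": [{"x": -0.001,"y": 0,"z": -0.04,"spin": 0},{"x": -0.001,"y": 0,"z": -0.071,"spin": 0},{"x": -0.001,"y": 0,"z": -0.071,"spin": 0},{"x": -0.001,"y": 0,"z": -0.071,"spin": 0}]}}

```text
time: 13.0
ee_pos: [543.6, 239.6, 2.5]
tool_rot: [0.814, 0.58, -0.0, -0.0]
ft_force: [0.9, -0.3, 0.4]
opening: 85.6
```

>>> {"op": "arm_command", "data": {"targets": [{"x": 0,"y": 0,"z": 0,"spin": 0},{"x": 0,"y": 0,"z": 0,"spin": 0},{"x": 0,"y": 0,"z": 0,"spin": 0},{"x": 0,"y": 0,"z": 0,"spin": 0},{"x": 0,"y": 0,"z": 0,"spin": 0},{"x": 0,"y": 0,"z": 0,"spin": 0}], "hand": 0, "newtons": 60}}

```text
time: 13.6
ee_pos: [545.8, 240.4, 5.1]
tool_rot: [0.814, 0.58, 0.002, 0.001]
ft_force: [-0.1, 0.4, 6.2]
opening: 50.6
```

>>> {"op": "arm_command", "data": {"targets": [{"x": 0,"y": 0,"z": 0.04,"spin": 0},{"x": 0,"y": 0,"z": 0.08,"spin": 0},{"x": 0,"y": 0,"z": 0.12,"spin": 0},{"x": 0,"y": 0,"z": 0.12,"spin": 0},{"x": 0,"y": 0,"z": 0.12,"spin": 0}]}}

```text
time: 14.1
ee_pos: [544.0, 239.8, 123.7]
tool_rot: [0.814, 0.58, 0.001, 0.0]
ft_force: [-0.9, -0.3, -2.5]
opening: 50.5
```

```bash
python3 look.py 9 wrist ""
```

```text
14.1 [544.  239.8 123.7] yaw 1.2380151802316122 50.51583883467322 [-0.9 -0.3 -2.5]
wrist [481. 262. 266.] tcp px [[319.0, 259.0]]
```

View pics/wrist9.png

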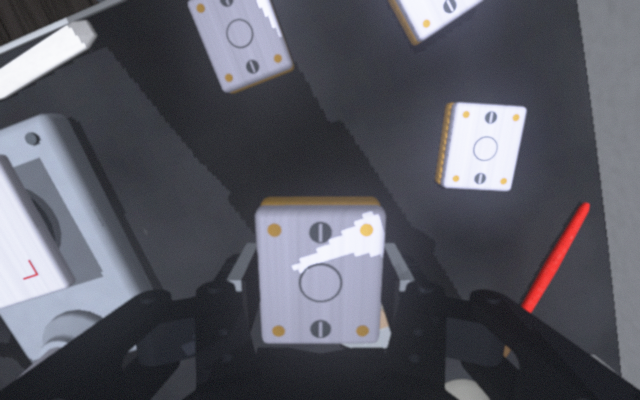

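>>> {"op": "arm_command", "data": {"targets": [{"x": -0.012,"y": -0.05,"z": 0.01,"spin": 0.1},{"x": -0.024,"y": -0.1,"z": 0.01,"spin": 0.2},{"x": -0.036,"y": -0.15,"z": 0.01,"spin": 0.322},{"x": -0.048,"y": -0.2,"z": 0.01,"spin": 0.322},{"x": -0.055,"y": -0.224,"z": 0.01,"spin": 0.322},{"x": -0.055,"y": -0.224,"z": -0.02,"spin": 0.322},{"x": -0.055,"y": -0.224,"z": -0.03,"spin": 0.322},{"x": -0.055,"y": -0.224,"z": -0.03,"spin": 0.322},{"x": -0.055,"y": -0.224,"z": -0.03,"spin": 0.322}]}}

```text
time: 15.05
ee_pos: [487.9, 16.4, 91.6]
tool_rot: [0.711, 0.704, -0.001, -0.001]
ft_force: [0.5, -0.1, -1.7]
opening: 50.9
```

```bash
python3 look.py 10 wrist,side ""
```

```text
15.05 [487.9  16.4  91.6] yaw 1.5611271466798158 50.86406615749018 [ 0.5 -0.1 -1.7]
wrist [422.  18. 235.] tcp px [[319.0, 259.0]]
side [ 402. -627.  552.] tcp px [[287.0, 251.0]]
```

View pics/wrist10.png

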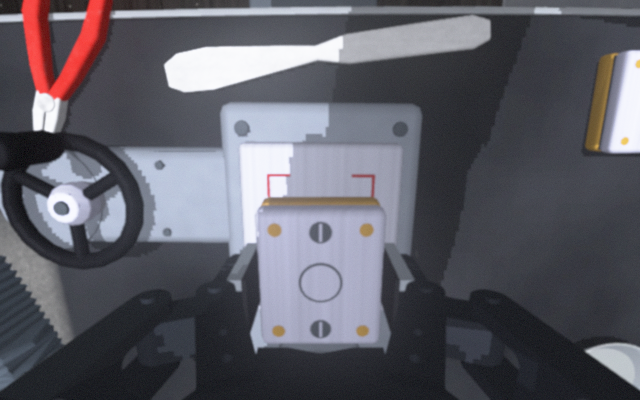

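View pics/side10.png

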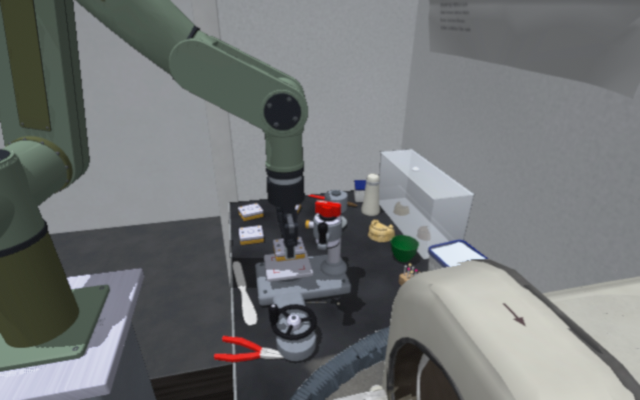

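```bash
python3 - <<'E'
from h import *
p=r.get_image('wrist');s=r.state();print(s['ee_pos'])
print(back(p,[[268,175],[374,176]],62)); z=s['ee_pos'][2]
print(back(p,[[262,207],[380,208],[260,344],[384,344]],z-4+24).round(1))
E
```

```text
[489.48748673  16.20703686  93.30678288]
[[455.72871275 -10.16900054  62.        ]
 [456.79933031  45.60506715  62.        ]]
[[458.3  -4.9 113.3]
 [459.2  40.  113.3]
 [519.8  -9.2 113.3]
 [520.3  44.2 113.3]]
```

>>> {"op": "arm_command", "data": {"targets": [{"x": 0,"y": 0,"z": -0.015,"spin": 0},{"x": 0,"y": 0,"z": -0.026,"spin": 0},{"x": 0,"y": 0,"z": -0.026,"spin": 0},{"x": 0,"y": 0,"z": -0.026,"spin": 0}]}}

```text
time: 15.6
ee_pos: [488.8, 15.9, 66.6]
tool_rot: [0.711, 0.703, 0.0, 0.0]
ft_force: [-0.6, -0.4, -1.9]
opening: 50.6
```

>>> {"op": "arm_command", "data": {"targets": [{"x": 0,"y": 0,"z": 0,"spin": 0},{"x": 0,"y": 0,"z": 0,"spin": 0},{"x": 0,"y": 0,"z": 0,"spin": 0},{"x": 0,"y": 0,"z": 0.04,"spin": 0},{"x": 0,"y": 0,"z": 0.08,"spin": 0},{"x": -0.015,"y": 0.045,"z": 0.08,"spin": 0},{"x": -0.03,"y": 0.09,"z": 0.08,"spin": 0},{"x": -0.045,"y": 0.13,"z": 0.06,"spin": 0},{"x": -0.06,"y": 0.175,"z": 0.04,"spin": 0.01},{"x": -0.072,"y": 0.209,"z": 0.02,"spin": 0.01},{"x": -0.072,"y": 0.209,"z": 0.01,"spin": 0.01},{"x": -0.072,"y": 0.209,"z": 0.01,"spin": 0.01}], "hand": 1}}

```text
time: 16.8
ee_pos: [414.8, 224.6, 75.0]
tool_rot: [0.707, 0.708, -0.002, -0.001]
ft_force: [-0.0, 0.1, -0.1]
opening: 85.2
```

```bash
python3 look.py 11 wrist,side ""; python3 - <<'E'
from meas import *
t=r.get_image('wrist'); print(r.state()['ee_pos'],*whites(t),sep='\n')
E
```

```text
16.8 [414.8 224.6  75. ] yaw 1.572469952981053 85.17031970051497 [-0.   0.1 -0.1]
wrist [349. 226. 218.] tcp px [[319.0, 258.0]]
side [ 402. -627.  552.] tcp px [[248.0, 215.0]]
[417.86850606 223.93685934  77.32638514]
(448.7, 43.8, 57.7, 57.6, np.float64(1.545))
(424.0, 356.8, 62.4, 51.7, np.float64(0.246))
(416.9, 227.4, 59.1, 49.0, np.float64(0.012))
```

View pics/wrist11.png

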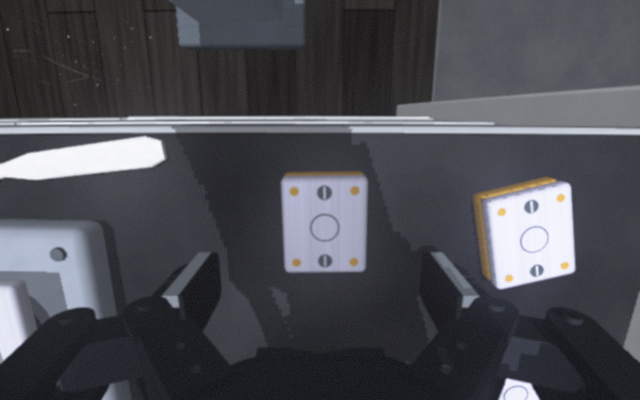

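View pics/side11.png

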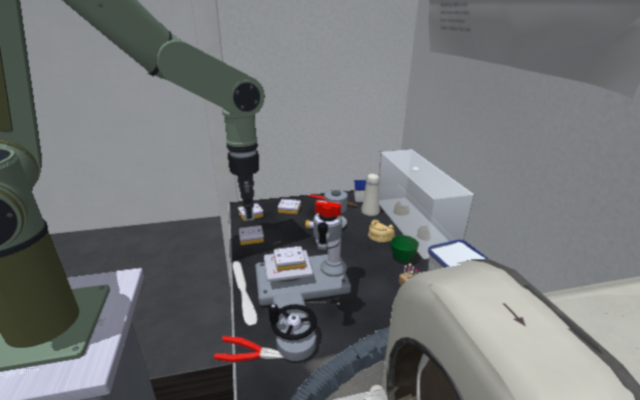

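>>> {"op": "arm_command", "data": {"targets": [{"x": 0,"y": 0.002,"z": -0.04,"spin": 0},{"x": 0,"y": 0.002,"z": -0.073,"spin": 0},{"x": 0,"y": 0.002,"z": -0.073,"spin": 0},{"x": 0,"y": 0.002,"z": -0.073,"spin": 0}]}}

```text
time: 17.35
ee_pos: [417.4, 225.9, 4.2]
tool_rot: [0.708, 0.706, 0.0, 0.0]
ft_force: [0.9, 0.3, 0.0]
opening: 85.7
```

>>> {"op": "arm_command", "data": {"targets": [{"x": 0,"y": 0,"z": 0,"spin": 0},{"x": 0,"y": 0,"z": 0,"spin": 0},{"x": 0,"y": 0,"z": 0,"spin": 0},{"x": 0,"y": 0,"z": 0,"spin": 0},{"x": 0,"y": 0,"z": 0,"spin": 0},{"x": 0,"y": 0,"z": 0,"spin": 0}], "hand": 0}}

```text
time: 17.95
ee_pos: [418.7, 227.3, 5.7]
tool_rot: [0.707, 0.707, 0.002, 0.001]
ft_force: [0.2, -0.0, 6.2]
opening: 50.4
```

>>> {"op": "arm_command", "data": {"targets": [{"x": 0,"y": 0,"z": 0.04,"spin": 0},{"x": 0,"y": 0,"z": 0.08,"spin": 0},{"x": 0,"y": 0,"z": 0.12,"spin": 0},{"x": 0.015,"y": -0.04,"z": 0.13,"spin": 0},{"x": 0.03,"y": -0.08,"z": 0.13,"spin": -0.01},{"x": 0.045,"y": -0.12,"z": 0.13,"spin": -0.01},{"x": 0.055,"y": -0.16,"z": 0.13,"spin": -0.01},{"x": 0.072,"y": -0.2,"z": 0.13,"spin": -0.01},{"x": 0.072,"y": -0.21,"z": 0.13,"spin": -0.01},{"x": 0.072,"y": -0.21,"z": 0.12,"spin": -0.01},{"x": 0.072,"y": -0.21,"z": 0.12,"spin": -0.01},{"x": 0.072,"y": -0.21,"z": 0.12,"spin": -0.01}]}}

```text
time: 19.15
ee_pos: [487.1, 18.1, 122.5]
tool_rot: [0.71, 0.704, -0.001, -0.001]
ft_force: [-0.0, -0.6, -3.0]
opening: 50.2
```

```bash
python3 look.py 12 wrist,side ""; python3 -c "
from h import *
print(r.state()['ee_pos'])"
```

```text
19.15 [487.1  18.1 122.5] yaw 1.5616061948922597 50.19409659686103 [-0.  -0.6 -3. ]
wrist [421.  19. 265.] tcp px [[319.0, 258.0]]
side [ 402. -627.  552.] tcp px [[286.0, 239.0]]
[487.97496487  17.98417822 123.23987051]
```

View pics/wrist12.png

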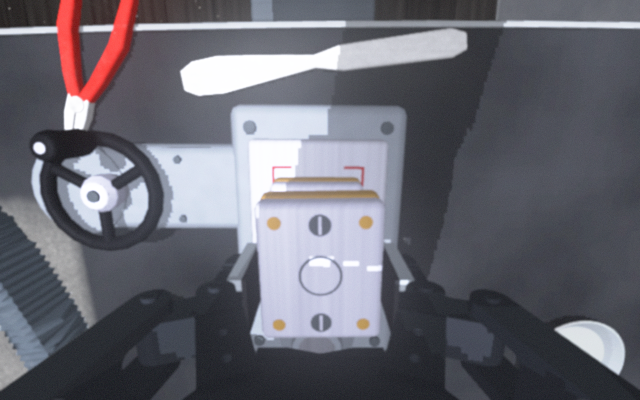

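View pics/side12.png

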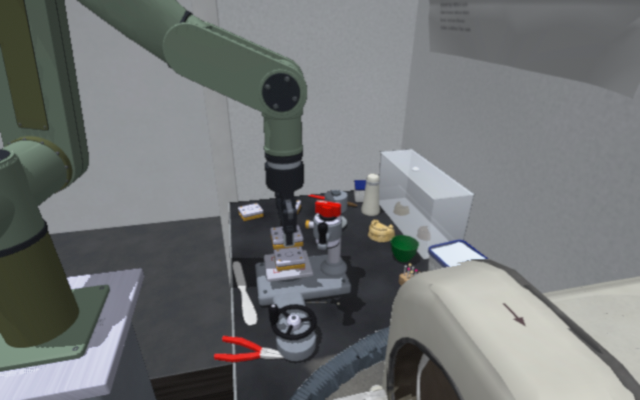

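>>> {"op": "arm_command", "data": {"targets": [{"x": 0.003,"y": -0.002,"z": -0.015,"spin": 0},{"x": 0.003,"y": -0.002,"z": -0.028,"spin": 0},{"x": 0.003,"y": -0.002,"z": -0.032,"spin": 0},{"x": 0.003,"y": -0.002,"z": -0.032,"spin": 0},{"x": 0.003,"y": -0.002,"z": -0.032,"spin": 0}]}}

```text
time: 19.75
ee_pos: [491.2, 15.3, 91.8]
tool_rot: [0.711, 0.704, -0.0, -0.001]
ft_force: [-2.4, 1.1, 3.6]
opening: 50.5
```

>>> {"op": "arm_command", "data": {"targets": [{"x": 0,"y": 0,"z": 0,"spin": 0},{"x": 0,"y": 0,"z": 0,"spin": 0},{"x": 0,"y": 0,"z": 0,"spin": 0},{"x": 0,"y": 0,"z": 0.04,"spin": 0},{"x": 0,"y": 0,"z": 0.08,"spin": 0},{"x": 0,"y": 0,"z": 0.08,"spin": 0},{"x": 0,"y": 0,"z": 0.08,"spin": 0}], "hand": 1}}

```text
time: 20.45
ee_pos: [492.7, 14.4, 172.9]
tool_rot: [0.711, 0.703, 0.001, 0.001]
ft_force: [-0.1, -0.0, 0.2]
opening: 85.2
```

```bash
python3 look.py 13 wrist,side ""; python3 - <<'E'
from meas import *
t=r.get_image('wrist'); print(r.state()['ee_pos'],*whites(t,110),sep='\n')
E
```

```text
20.45 [492.7  14.4 172.9] yaw 1.5598727595110962 85.21677344244644 [-0.1 -0.   0.2]
wrist [426.  16. 315.] tcp px [[319.0, 258.0]]
side [ 402. -627.  552.] tcp px [[288.0, 219.0]]
[490.36086468  14.7701477  169.99491884]
```

View pics/wrist13.png

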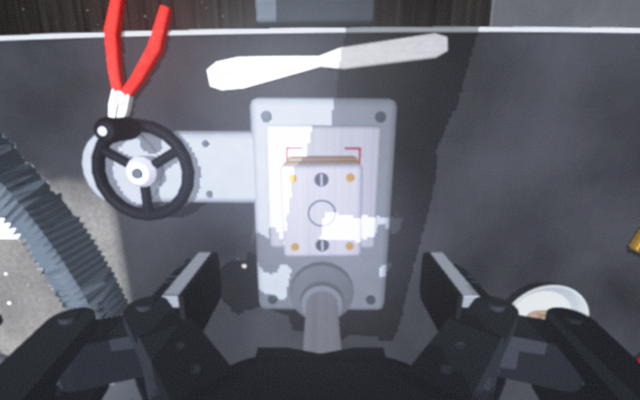

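```bash
cat > bp.py <<'E'
from h import *
import sys,json
p=r.get_image(sys.argv[1]);print(r.state()['ee_pos'].round(1) if hasattr(r.state()['ee_pos'],'round') else r.state()['ee_pos'])
for a in sys.argv[2:]:
    uv,z=a.rsplit(':',1); b=back(p,np.array([float(x) for x in uv.split(',')]).reshape(-1,2),float(z)); print(z,b[:,:2].round(1).tolist(),b.mean(0)[:2].round(1))
E
python3 bp.py wrist 284,166,361,167,284,253,361,254:110 287,149,360,149:62
```

```text
[490.3  14.8 169.8]
110 [[456.6, -6.2], [457.7, 40.7], [513.9, -8.5], [515.1, 41.9]] [485.8  17. ]
62 [[451.4, -8.8], [452.0, 45.5]] [451.7  18.4]
```

>>> {"op": "arm_command", "data": {"targets": [{"x": -0.01,"y": 0.045,"z": 0,"spin": 0.05},{"x": -0.02,"y": 0.09,"z": 0,"spin": 0.1},{"x": -0.03,"y": 0.14,"z": 0,"spin": 0.2},{"x": -0.04,"y": 0.19,"z": -0.02,"spin": 0.257},{"x": -0.05,"y": 0.24,"z": -0.04,"spin": 0.257},{"x": -0.058,"y": 0.285,"z": -0.06,"spin": 0.257},{"x": -0.066,"y": 0.33,"z": -0.08,"spin": 0.257},{"x": -0.066,"y": 0.342,"z": -0.093,"spin": 0.257},{"x": -0.066,"y": 0.342,"z": -0.093,"spin": 0.257},{"x": -0.066,"y": 0.342,"z": -0.093,"spin": 0.257},{"x": -0.066,"y": 0.342,"z": -0.093,"spin": 0.257}]}}

```text
time: 21.75
ee_pos: [425.9, 355.7, 78.6]
tool_rot: [0.615, 0.788, -0.0, 0.0]
ft_force: [0.4, 1.3, 0.0]
opening: 85.3
```

```bash
python3 look.py 14 wrist ""; python3 - <<'E'
from meas import *
t=r.get_image('wrist'); print(r.state()['ee_pos'],*whites(t),sep='\n')
E
```

```text
21.75 [425.9 355.7  78.6] yaw 1.816063331111064 85.32667835240002 [0.4 1.3 0. ]
wrist [362. 340. 221.] tcp px [[319.0, 258.0]]
[426.49652914 355.77052287  79.32119174]
(423.7, 358.1, 61.8, 52.1, np.float64(0.244))
```

View pics/wrist14.png

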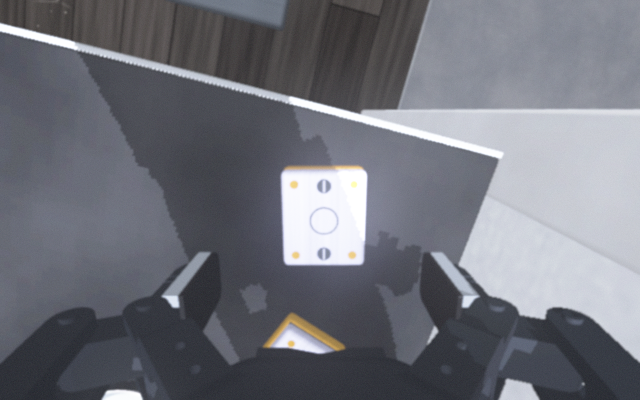

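>>> {"op": "arm_command", "data": {"targets": [{"x": -0.002,"y": 0.001,"z": -0.04,"spin": 0},{"x": -0.002,"y": 0.001,"z": -0.075,"spin": 0},{"x": -0.002,"y": 0.001,"z": -0.075,"spin": 0},{"x": -0.002,"y": 0.001,"z": -0.075,"spin": 0}]}}

```text
time: 22.25
ee_pos: [423.8, 356.9, 3.9]
tool_rot: [0.615, 0.788, -0.0, -0.0]
ft_force: [0.4, 0.3, 0.9]
opening: 85.7
```

>>> {"op": "arm_command", "data": {"targets": [{"x": 0,"y": 0,"z": 0,"spin": 0},{"x": 0,"y": 0,"z": 0,"spin": 0},{"x": 0,"y": 0,"z": 0,"spin": 0},{"x": 0,"y": 0,"z": 0,"spin": 0},{"x": 0,"y": 0,"z": 0,"spin": 0},{"x": 0,"y": 0,"z": 0,"spin": 0}], "hand": 0}}

```text
time: 22.85
ee_pos: [425.6, 358.7, 6.1]
tool_rot: [0.615, 0.789, 0.002, 0.001]
ft_force: [0.3, 0.0, 6.1]
opening: 50.4
```

>>> {"op": "arm_command", "data": {"targets": [{"x": 0,"y": 0,"z": 0.04,"spin": 0},{"x": 0,"y": 0,"z": 0.08,"spin": 0},{"x": 0.005,"y": -0.03,"z": 0.12,"spin": 0},{"x": 0.01,"y": -0.07,"z": 0.15,"spin": -0.1},{"x": 0.02,"y": -0.11,"z": 0.16,"spin": -0.2},{"x": 0.03,"y": -0.15,"z": 0.16,"spin": -0.257},{"x": 0.04,"y": -0.19,"z": 0.16,"spin": -0.257},{"x": 0.05,"y": -0.24,"z": 0.16,"spin": -0.257},{"x": 0.06,"y": -0.29,"z": 0.16,"spin": -0.257},{"x": 0.066,"y": -0.33,"z": 0.155,"spin": -0.257},{"x": 0.066,"y": -0.341,"z": 0.145,"spin": -0.257},{"x": 0.066,"y": -0.341,"z": 0.145,"spin": -0.257}]}}

```text
time: 24.05
ee_pos: [488.1, 15.4, 147.2]
tool_rot: [0.712, 0.702, -0.001, -0.001]
ft_force: [0.0, 1.5, -3.1]
opening: 50.2
```

```bash
sleep 0; python3 look.py 15 wrist,side ""; python3 bp.py wrist
```

```text
24.05 [488.1  15.4 147.2] yaw 1.5564296823179986 50.18813395127109 [ 0.   1.5 -3.1]
wrist [422.  17. 290.] tcp px [[319.0, 258.0]]
side [ 402. -627.  552.] tcp px [[286.0, 230.0]]
[489.1  18.  148.4]
```

View pics/wrist15.png

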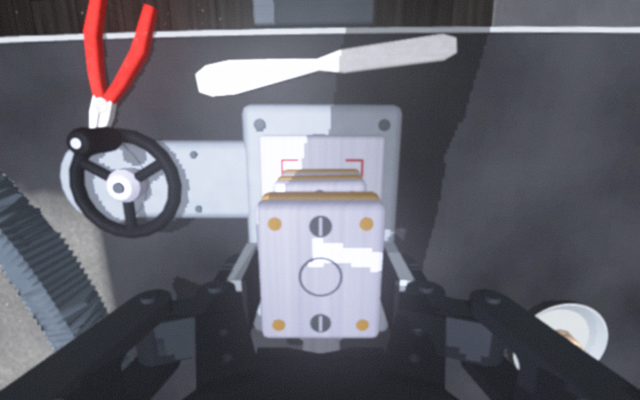

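>>> {"op": "arm_command", "data": {"targets": [{"x": 0.002,"y": -0.002,"z": -0.015,"spin": 0},{"x": 0.002,"y": -0.002,"z": -0.026,"spin": 0},{"x": 0.002,"y": -0.002,"z": -0.032,"spin": 0},{"x": 0.002,"y": -0.002,"z": -0.032,"spin": 0},{"x": 0.002,"y": -0.002,"z": -0.032,"spin": 0}]}}

```text
time: 24.7
ee_pos: [491.6, 15.3, 116.5]
tool_rot: [0.711, 0.704, 0.0, -0.0]
ft_force: [-0.0, 0.1, -2.4]
opening: 50.6
```

>>> {"op": "arm_command", "data": {"targets": [{"x": 0,"y": 0,"z": 0,"spin": 0},{"x": 0,"y": 0,"z": 0,"spin": 0},{"x": 0,"y": 0,"z": 0,"spin": 0},{"x": 0,"y": 0,"z": 0.04,"spin": 0},{"x": 0,"y": 0,"z": 0.08,"spin": 0},{"x": 0,"y": 0,"z": 0.08,"spin": 0},{"x": 0,"y": 0,"z": 0.08,"spin": 0},{"x": 0,"y": 0,"z": 0.08,"spin": 0}], "hand": 1}}

```text
time: 25.5
ee_pos: [490.8, 14.7, 195.5]
tool_rot: [0.711, 0.703, -0.001, -0.001]
ft_force: [0.2, -1.3, -0.3]
opening: 85.0
```

```bash
python3 look.py 16 wrist,side ""; python3 bp.py wrist
```

```text
25.5 [490.8  14.7 195.5] yaw 1.559884535360019 85.01307583685633 [ 0.2 -1.3 -0.3]
wrist [425.  16. 338.] tcp px [[319.0, 258.0]]
side [ 402. -627.  552.] tcp px [[287.0, 210.0]]
[490.5  14.7 194.9]
```

View pics/wrist16.png

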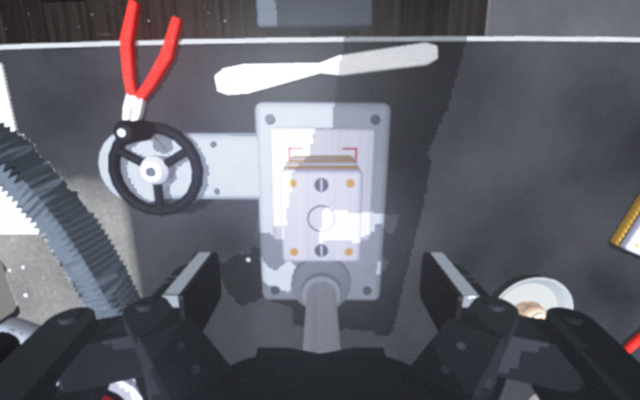

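View pics/side16.png

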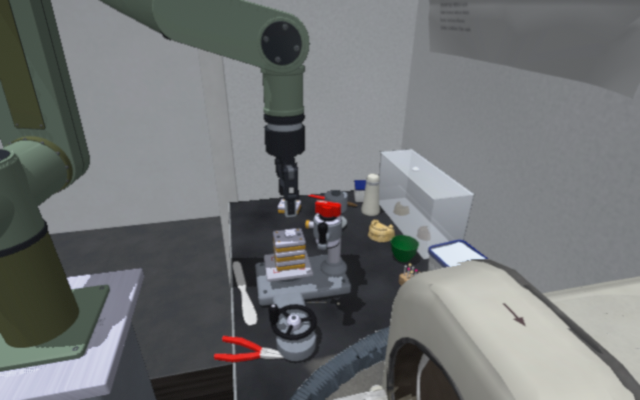

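>>> {"op": "arm_command", "data": {"targets": [{"x": 0.005,"y": 0.045,"z": 0,"spin": -0.07},{"x": 0.015,"y": 0.09,"z": -0.01,"spin": -0.15},{"x": 0.025,"y": 0.13,"z": -0.02,"spin": -0.25},{"x": 0.03,"y": 0.175,"z": -0.04,"spin": -0.375},{"x": 0.035,"y": 0.22,"z": -0.06,"spin": -0.375},{"x": 0.04,"y": 0.26,"z": -0.08,"spin": -0.375},{"x": 0.05,"y": 0.3,"z": -0.1,"spin": -0.375},{"x": 0.054,"y": 0.335,"z": -0.118,"spin": -0.375},{"x": 0.054,"y": 0.349,"z": -0.118,"spin": -0.375},{"x": 0.054,"y": 0.349,"z": -0.118,"spin": -0.375},{"x": 0.054,"y": 0.349,"z": -0.118,"spin": -0.375},{"x": 0.054,"y": 0.349,"z": -0.118,"spin": -0.375}]}}

```text
time: 26.85
ee_pos: [546.3, 362.3, 79.5]
tool_rot: [0.83, 0.558, 0.0, 0.0]
ft_force: [0.8, 0.2, -0.1]
opening: 85.3
```

```bash
python3 look.py 17 wrist ""; python3 - <<'E'
from meas import *
t=r.get_image('wrist'); print(r.state()['ee_pos'],*whites(t),sep='\n')
E
```

```text
26.85 [546.3 362.3  79.5] yaw 1.1835856692495779 85.26529205319278 [ 0.8  0.2 -0.1]
wrist [485. 388. 222.] tcp px [[319.0, 259.0]]
[546.35135991 362.33871567  79.65921721]
(544.6, 366.8, 52.2, 63.1, np.float64(-0.388))
```

View pics/wrist17.png

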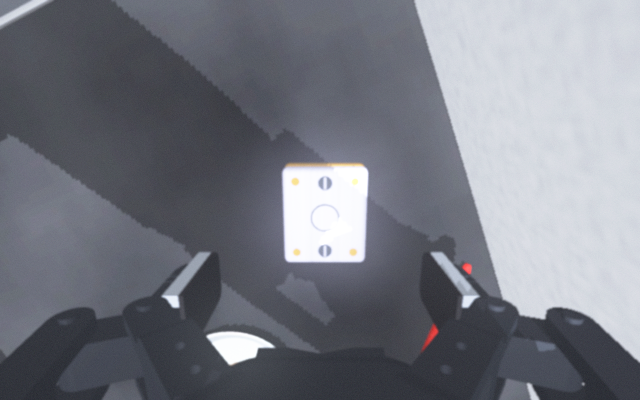

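>>> {"op": "arm_command", "data": {"targets": [{"x": -0.0015,"y": 0.0025,"z": -0.04,"spin": 0},{"x": -0.0015,"y": 0.0025,"z": -0.0755,"spin": 0},{"x": -0.0015,"y": 0.0025,"z": -0.0755,"spin": 0},{"x": -0.0015,"y": 0.0025,"z": -0.0755,"spin": 0}]}}

```text
time: 27.35
ee_pos: [543.9, 365.2, 3.0]
tool_rot: [0.83, 0.558, -0.001, -0.0]
ft_force: [0.5, 1.1, 0.6]
opening: 85.0
```

>>> {"op": "arm_command", "data": {"targets": [{"x": 0,"y": 0,"z": 0,"spin": 0},{"x": 0,"y": 0,"z": 0,"spin": 0},{"x": 0,"y": 0,"z": 0,"spin": 0},{"x": 0,"y": 0,"z": 0,"spin": 0},{"x": 0,"y": 0,"z": 0,"spin": 0},{"x": 0,"y": 0,"z": 0,"spin": 0}], "hand": 0}}

```text
time: 27.95
ee_pos: [546.3, 367.1, 6.1]
tool_rot: [0.83, 0.558, 0.003, 0.001]
ft_force: [-0.1, -0.9, 6.9]
opening: 50.4
```

>>> {"op": "arm_command", "data": {"targets": [{"x": 0,"y": 0,"z": 0.04,"spin": 0},{"x": 0,"y": 0,"z": 0.08,"spin": 0},{"x": -0.005,"y": -0.03,"z": 0.12,"spin": 0.1},{"x": -0.01,"y": -0.07,"z": 0.15,"spin": 0.2},{"x": -0.02,"y": -0.11,"z": 0.17,"spin": 0.3},{"x": -0.03,"y": -0.15,"z": 0.18,"spin": 0.375},{"x": -0.035,"y": -0.19,"z": 0.18,"spin": 0.375},{"x": -0.04,"y": -0.24,"z": 0.18,"spin": 0.375},{"x": -0.05,"y": -0.29,"z": 0.18,"spin": 0.375},{"x": -0.054,"y": -0.33,"z": 0.18,"spin": 0.375},{"x": -0.054,"y": -0.348,"z": 0.172,"spin": 0.375},{"x": -0.054,"y": -0.348,"z": 0.17,"spin": 0.375}]}}

```text
time: 29.15
ee_pos: [489.2, 15.8, 172.5]
tool_rot: [0.712, 0.702, -0.001, -0.0]
ft_force: [-0.7, 0.7, -2.4]
opening: 50.4
```

```bash
python3 look.py 18 wrist ""; python3 bp.py wrist;python3 bp.py wrist
```

```text
29.15 [489.2  15.8 172.5] yaw 1.5558206037865572 50.383161811057235 [-0.7  0.7 -2.4]
wrist [423.  18. 315.] tcp px [[319.0, 258.0]]
[489.4  18.2 172.6]
[489.7  18.8 172.9]
```

View pics/wrist18.png

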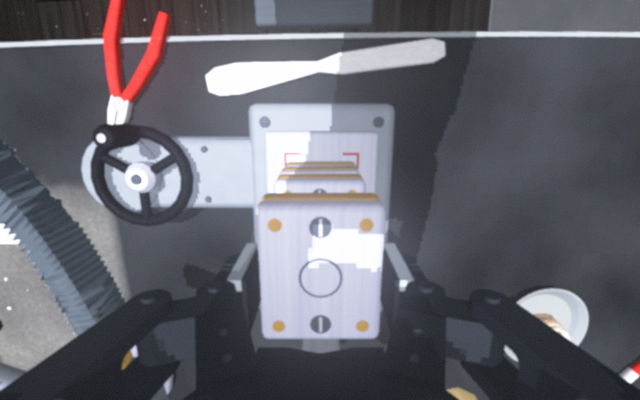

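>>> {"op": "arm_command", "data": {"targets": [{"x": 0.002,"y": -0.003,"z": -0.015,"spin": 0},{"x": 0.002,"y": -0.003,"z": -0.026,"spin": 0},{"x": 0.002,"y": -0.003,"z": -0.032,"spin": 0},{"x": 0.002,"y": -0.003,"z": -0.032,"spin": 0},{"x": 0.002,"y": -0.003,"z": -0.032,"spin": 0}]}}

```text
time: 29.8
ee_pos: [492.1, 15.7, 140.9]
tool_rot: [0.711, 0.704, -0.0, -0.0]
ft_force: [-0.6, 0.1, -2.5]
opening: 50.5
```

>>> {"op": "arm_command", "data": {"targets": [{"x": 0,"y": 0,"z": 0,"spin": 0},{"x": 0,"y": 0,"z": 0,"spin": 0},{"x": 0,"y": 0,"z": 0,"spin": 0},{"x": 0,"y": 0,"z": 0.04,"spin": 0},{"x": 0,"y": 0,"z": 0.08,"spin": 0},{"x": -0.02,"y": 0.02,"z": 0.12,"spin": 0},{"x": -0.02,"y": 0.02,"z": 0.15,"spin": 0},{"x": -0.02,"y": 0.02,"z": 0.15,"spin": 0},{"x": -0.02,"y": 0.02,"z": 0.15,"spin": 0}], "hand": 1}}

```text
time: 30.7
ee_pos: [472.6, 35.1, 292.0]
tool_rot: [0.711, 0.703, 0.001, 0.001]
ft_force: [-0.2, 0.1, -1.0]
opening: 85.3
```

```bash
python3 look.py 19 wrist,side ""; python3 bp.py wrist
```

```text
30.7 [472.6  35.1 292. ] yaw 1.5600253343718748 85.28534636534098 [-0.2  0.1 -1. ]
wrist [406.  37. 435.] tcp px [[319.0, 258.0]]
side [ 402. -627.  552.] tcp px [[274.0, 162.0]]
[471.2  35.  289.2]
```

View pics/wrist19.png

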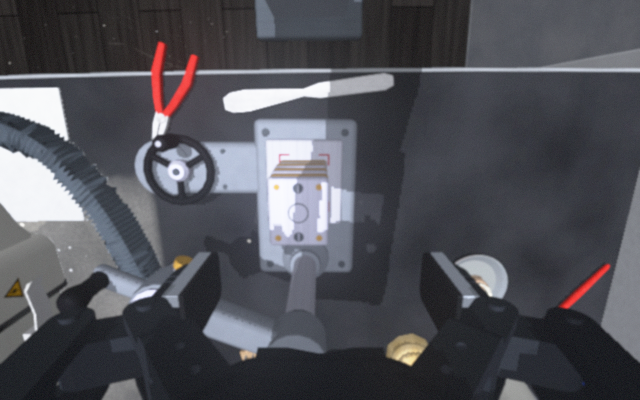

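View pics/side19.png

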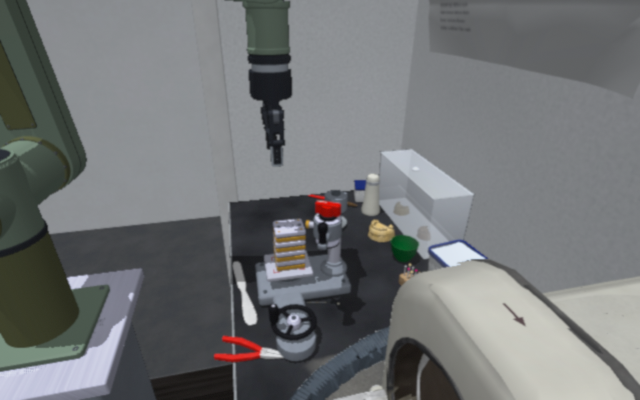

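```bash
python3 bp.py top 424,204.5:233 402,195.7:250 356.4,179.8:221; python3 bp.py wrist 70,302:245 101,272:208 ; python3 - <<'E'
from h import *
w=r.get_image('wrist'); cv2.imwrite('pics/w20z.png',cv2.resize(w['pixels'][220:400,40:330,::-1],None,fx=2.7,fy=2.7,interpolation=cv2.INTER_CUBIC))
t=r.get_image('side'); cv2.imwrite('pics/s20z.png',cv2.resize(t['pixels'][180:340,220:380,::-1],None,fx=3.7,fy=3.7,interpolation=cv2.INTER_CUBIC))
E
```

```text
[471.2  35.  289.1]
233 [[527.4, -132.2]] [ 527.4 -132.2]
250 [[545.4, -80.6]] [545.4 -80.6]
221 [[591.6, 12.5]] [591.6  12.5]
[471.3  35.1 289.2]
245 [[520.5, -124.9]] [ 520.5 -124.9]
208 [[518.0, -127.6]] [ 518.  -127.6]
```

View pics/w20z.png

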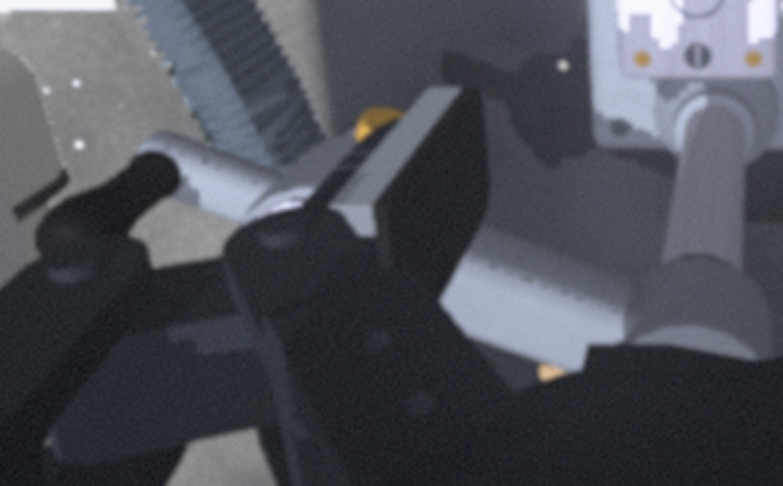

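View pics/s20z.png

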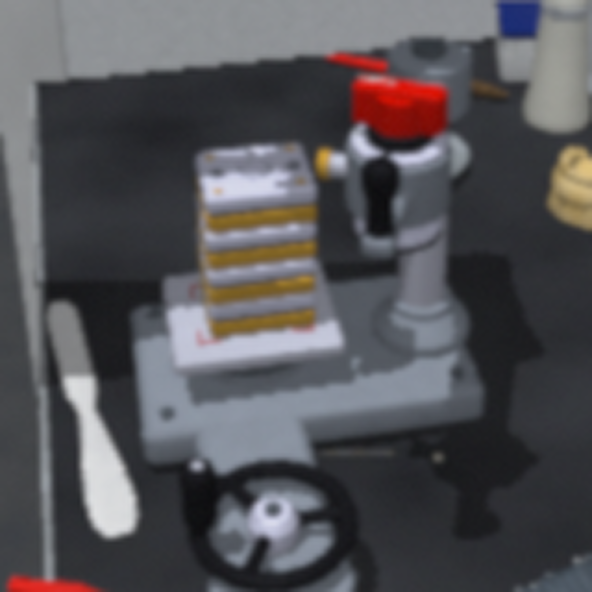

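```bash
python3 bp.py side 322.7,230:226; python3 - <<'E'
from h import *
t=r.get_image('top');s=r.get_image('side');w=r.get_image('wrist')
for z in (0,50,100,150,200): print(z,'top',back(t,[[418,180],[432,220],[445,240]],z)[:,:2].round().tolist(),'wr',back(w,[[130,220],[100,150],[150,260]],z)[:,:2].round().tolist(),'side',back(s,[[330,365],[380,340]],z)[:,:2].round().tolist())
print(r.state()['qpos'])
E
```

```text
[471.7  35.1 290. ]
226 [[530.7, -123.7]] [ 530.7 -123.7]
0 top [[642.0, -194.0], [524.0, -223.0], [466.0, -255.0]] wr [[547.0, -226.0], [451.0, -250.0], [607.0, -207.0]] side [[525.0, -210.0], [632.0, -178.0]]
50 top [[629.0, -179.0], [517.0, -207.0], [462.0, -237.0]] wr [[531.0, -196.0], [446.0, -217.0], [584.0, -179.0]] side [[514.0, -248.0], [611.0, -219.0]]
100 top [[617.0, -164.0], [510.0, -190.0], [458.0, -219.0]] wr [[514.0, -165.0], [441.0, -184.0], [560.0, -151.0]] side [[503.0, -286.0], [590.0, -259.0]]
150 top [[604.0, -149.0], [504.0, -174.0], [454.0, -201.0]] wr [[498.0, -135.0], [435.0, -151.0], [537.0, -123.0]] side [[492.0, -323.0], [569.0, -300.0]]
200 top [[592.0, -134.0], [497.0, -158.0], [450.0, -183.0]] wr [[482.0, -105.0], [430.0, -118.0], [514.0, -94.0]] side [[481.0, -361.0], [549.0, -341.0]]
[-1.08909131e-01 -5.67498732e-02  1.70058196e+00  1.61208241e-06
  1.49842597e+00 -1.66882985e+00]
```

>>> {"op": "arm_command", "data": {"targets": [{"x": 0,"y": 0,"z": 0.03,"spin": -0.14},{"x": 0,"y": 0,"z": 0.03,"spin": -0.28},{"x": 0.01,"y": -0.03,"z": 0.03,"spin": -0.42},{"x": 0.02,"y": -0.06,"z": 0.03,"spin": -0.56},{"x": 0.03,"y": -0.09,"z": 0.03,"spin": -0.7},{"x": 0.04,"y": -0.12,"z": 0.03,"spin": -0.84},{"x": 0.05,"y": -0.15,"z": 0.03,"spin": -0.98},{"x": 0.057,"y": -0.165,"z": 0.03,"spin": -1.12},{"x": 0.057,"y": -0.165,"z": 0.03,"spin": -1.26},{"x": 0.057,"y": -0.165,"z": 0.03,"spin": -1.4},{"x": 0.057,"y": -0.165,"z": 0.03,"spin": -1.54},{"x": 0.057,"y": -0.165,"z": 0.03,"spin": -1.68}], "hand": 0.5}}

```text
time: 32.45
ee_pos: [529.1, -130.0, 320.8]
tool_rot: [0.998, -0.063, -0.0, -0.0]
ft_force: [0.4, -1.0, -0.4]
opening: 42.8
```

>>> {"op": "arm_command", "data": {"targets": [{"x": 0,"y": 0,"z": 0,"spin": -0.14},{"x": 0,"y": 0,"z": 0,"spin": -0.28},{"x": 0,"y": 0,"z": 0,"spin": -0.3},{"x": 0,"y": 0,"z": 0,"spin": -0.3},{"x": 0,"y": 0,"z": 0,"spin": -0.3}]}}

```text
time: 32.95
ee_pos: [529.1, -129.9, 321.0]
tool_rot: [0.978, -0.208, -0.0, -0.0]
ft_force: [-0.9, 0.6, 0.5]
opening: 42.6
```

```bash
python3 look.py 21 wrist,side swing_handle,knob_grip
```

```text
32.95 [ 529.1 -129.9  321. ] yaw -0.4180763761777271 42.64688715252934 [-0.9  0.6  0.5]
wrist [556. -68. 464.] tcp px [[321.0, 260.0]]
swing_handle [([556.0, -73.0, 223.0], 0.89), ([549.0, -81.0, 254.0], 0.51)]
knob_grip [([553.0, -79.0, 258.0], 0.92), ([500.0, -8.0, 100.0], 0.19)]
side [ 402. -627.  552.] tcp px [[323.0, 180.0]]
swing_handle [([546.0, -96.0, 222.0], 0.67)]
knob_grip [([545.0, -92.0, 244.0], 0.96), ([470.0, -20.0, 59.0], 0.73)]
```

View pics/wrist21.png

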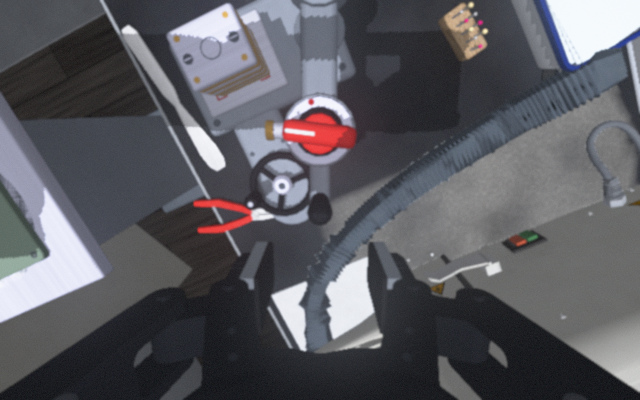

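View pics/side21.png

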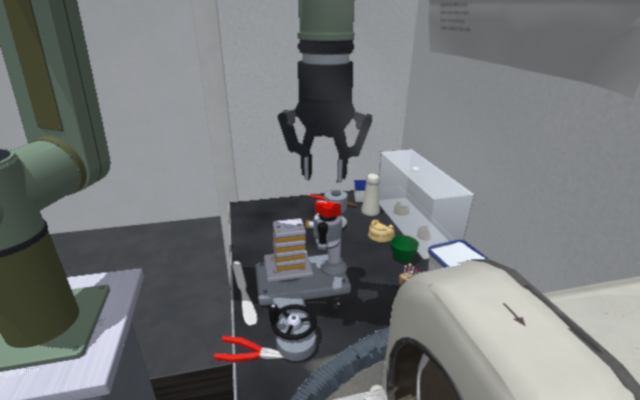

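```bash
python3 bp.py wrist 320,212:245 320,190:215 318,132:256 ; python3 - <<'E'
from h import *
w=r.get_image('wrist'); cv2.imwrite('pics/w22z.png',cv2.resize(w['pixels'][80:240,230:410,::-1],None,fx=4,fy=3.7,interpolation=cv2.INTER_CUBIC))
E
```

```text
[ 529.1 -129.9  321. ]
245 [[528.7, -129.9]] [ 528.7 -129.9]
215 [[532.1, -122.3]] [ 532.1 -122.3]
256 [[549.7, -79.9]] [549.7 -79.9]
```

View pics/w22z.png

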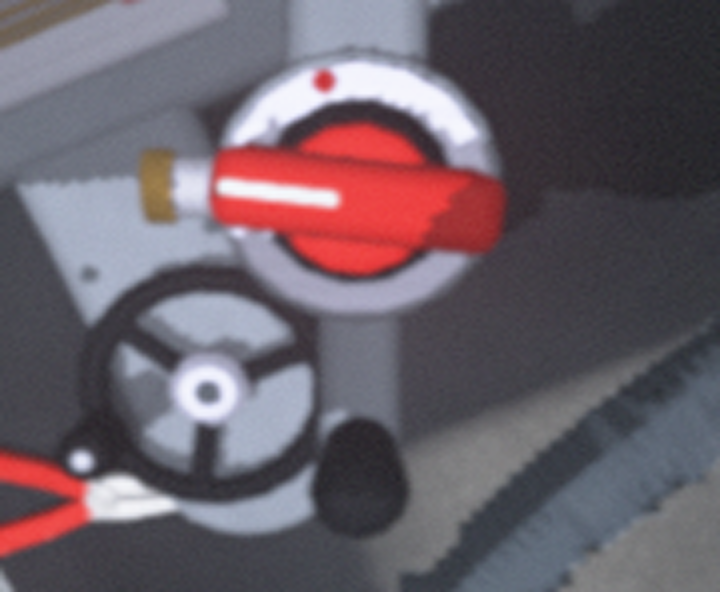

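>>> {"op": "arm_command", "data": {"targets": [{"x": 0,"y": 0,"z": -0.03,"spin": 0},{"x": 0,"y": 0,"z": -0.06,"spin": 0},{"x": 0,"y": 0,"z": -0.085,"spin": 0},{"x": 0,"y": 0,"z": -0.097,"spin": 0},{"x": 0,"y": 0,"z": -0.097,"spin": 0},{"x": 0,"y": 0,"z": -0.097,"spin": 0}]}}

```text
time: 33.95
ee_pos: [529.8, -130.1, 225.0]
tool_rot: [0.978, -0.208, 0.001, 0.0]
ft_force: [0.0, -0.3, -0.2]
opening: 42.8
```

>>> {"op": "arm_command", "data": {"targets": [{"x": 0,"y": 0,"z": 0,"spin": 0},{"x": 0,"y": 0,"z": 0,"spin": 0},{"x": 0,"y": 0,"z": 0,"spin": 0}], "hand": 0.33, "newtons": 20}}

```text
time: 34.25
ee_pos: [529.7, -130.1, 225.2]
tool_rot: [0.978, -0.208, 0.001, 0.0]
ft_force: [-0.4, 0.2, -0.5]
opening: 28.3
```

```bash
python3 look.py 23 wrist,side ""
```

```text
34.25 [ 529.7 -130.1  225.2] yaw -0.4199648626986608 28.30424079797977 [-0.4  0.2 -0.5]
wrist [557. -69. 368.] tcp px [[321.0, 260.0]]
side [ 402. -627.  552.] tcp px [[323.0, 232.0]]
```

View pics/wrist23.png

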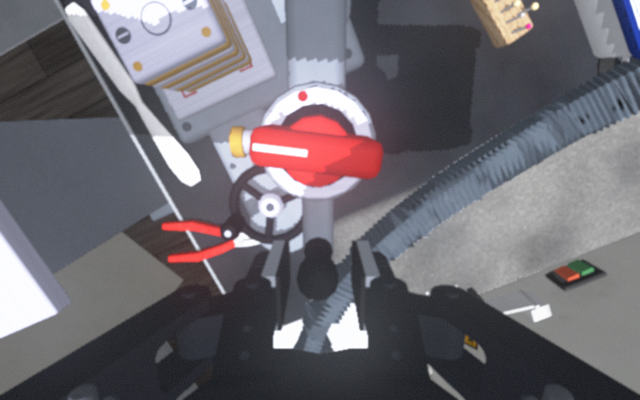

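Handle is caged between the pads at (318,275). Swing along the arc.

>>> {"op": "arm_command", "data": {"targets": [{"x": -0.014,"y": 0.007,"z": 0,"spin": -0.1},{"x": -0.028,"y": 0.016,"z": 0,"spin": -0.2},{"x": -0.04,"y": 0.026,"z": 0,"spin": -0.3},{"x": -0.052,"y": 0.037,"z": 0,"spin": -0.4},{"x": -0.062,"y": 0.049,"z": 0,"spin": -0.5},{"x": -0.071,"y": 0.062,"z": 0,"spin": -0.6},{"x": -0.079,"y": 0.076,"z": 0,"spin": -0.7},{"x": -0.085,"y": 0.091,"z": 0,"spin": -0.8},{"x": -0.09,"y": 0.106,"z": 0,"spin": -0.9},{"x": -0.093,"y": 0.122,"z": 0,"spin": -1.0},{"x": -0.094,"y": 0.13,"z": 0,"spin": -1.05},{"x": -0.0945,"y": 0.138,"z": 0,"spin": -1.1}]}}

```text
time: 35.55
ee_pos: [434.5, 8.1, 224.4]
tool_rot: [0.724, -0.69, 0.001, 0.0]
ft_force: [-0.7, -1.9, 0.7]
opening: 28.2
```

>>> {"op": "arm_command", "data": {"targets": [{"x": 0,"y": 0.005,"z": 0,"spin": -0.04},{"x": 0,"y": 0.01,"z": 0,"spin": -0.05},{"x": 0,"y": 0.014,"z": 0,"spin": -0.05},{"x": 0,"y": 0.017,"z": 0,"spin": -0.05},{"x": 0,"y": 0.017,"z": 0,"spin": -0.05}]}}

```text
time: 36.05
ee_pos: [434.5, 23.1, 224.1]
tool_rot: [0.708, -0.707, 0.002, 0.002]
ft_force: [-0.7, -8.1, 0.5]
opening: 28.3
```

```bash
python3 look.py 24 wrist,side ""
```

```text
36.05 [434.5  23.1 224.1] yaw -1.5693173890065504 28.272100508542813 [-0.7 -8.1  0.5]
wrist [501.  25. 367.] tcp px [[322.0, 259.0]]
side [ 402. -627.  552.] tcp px [[258.0, 198.0]]
```

View pics/wrist24.png

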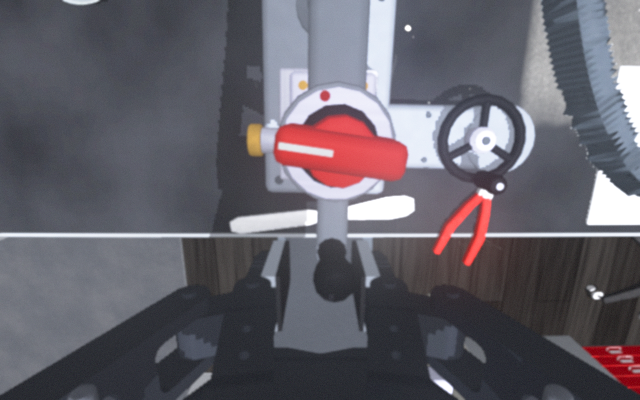

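View pics/side24.png

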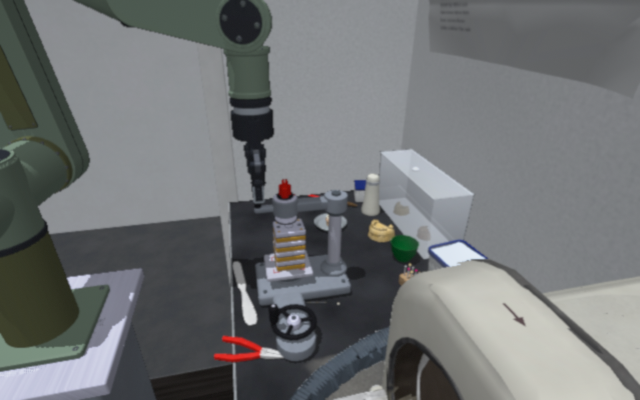

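>>> {"op": "arm_command", "data": {"targets": [{"x": 0,"y": -0.008,"z": 0,"spin": 0},{"x": 0,"y": -0.008,"z": 0.04,"spin": 0},{"x": 0,"y": -0.008,"z": 0.07,"spin": 0},{"x": 0,"y": -0.04,"z": 0.07,"spin": 0},{"x": 0.003,"y": -0.08,"z": 0.07,"spin": 0},{"x": 0.006,"y": -0.12,"z": 0.05,"spin": 0},{"x": 0.008,"y": -0.16,"z": 0.01,"spin": 0},{"x": 0.008,"y": -0.16,"z": -0.03,"spin": 0},{"x": 0.008,"y": -0.16,"z": -0.065,"spin": 0},{"x": 0.008,"y": -0.16,"z": -0.065,"spin": 0},{"x": 0.008,"y": -0.16,"z": -0.065,"spin": 0}], "hand": 0.6}}

```text
time: 37.25
ee_pos: [442.6, -134.8, 159.2]
tool_rot: [0.707, -0.707, -0.0, -0.0]
ft_force: [0.1, -0.3, -0.5]
opening: 51.2
```

```bash
python3 look.py 25 wrist,side ""; python3 - <<'E'
from h import *
t=r.get_image('side'); cv2.imwrite('pics/s25z.png',cv2.resize(t['pixels'][170:340,220:380,::-1],None,fx=3.7,fy=3.5,interpolation=cv2.INTER_CUBIC))
E
```

```text
37.25 [ 442.6 -134.8  159.2] yaw -1.570070888785674 51.20152609313909 [ 0.1 -0.3 -0.5]
wrist [ 509. -134.  302.] tcp px [[322.0, 259.0]]
side [ 402. -627.  552.] tcp px [[273.0, 273.0]]
```

View pics/wrist25.png

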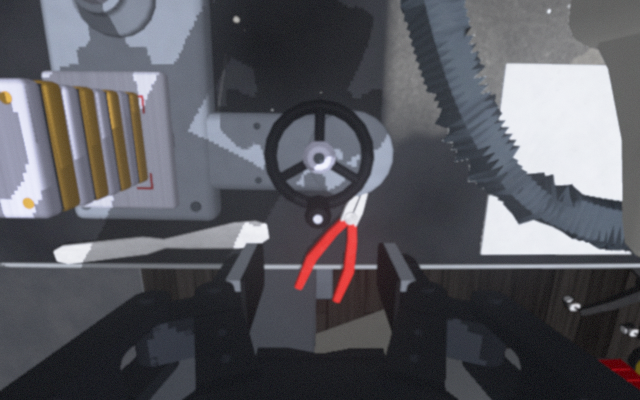

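View pics/s25z.png

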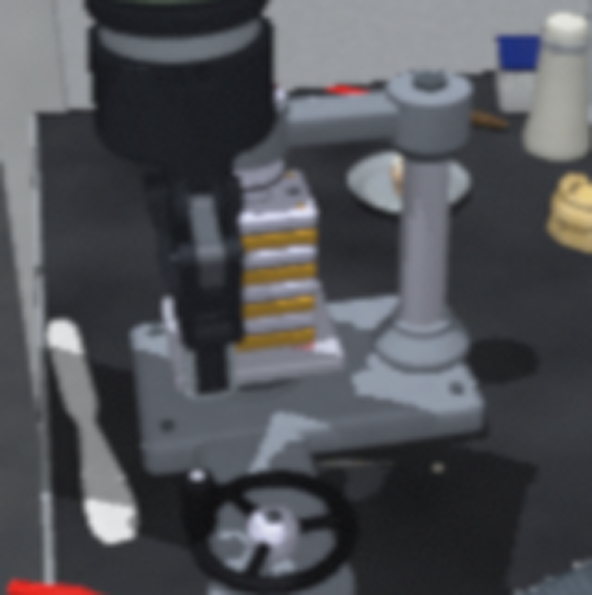

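```bash
python3 bp.py wrist 317,217:86 318,157:47; python3 - <<'E'
from h import *
s=r.state();p=r.get_image('wrist'); print(proj(p,[[444,-134,86],[444,-134,50],[480,-134,47]]))
cv2.imwrite('pics/w26z.png',cv2.resize(p['pixels'][80:240,240:400,::-1],None,fx=4,fy=3.7,interpolation=cv2.INTER_CUBIC))
t=r.get_image('side')
print([ (np.round(d['centre']).tolist(),d['confidence']) for d in r.find_in(t,'model')],[ (np.round(d['centre']).tolist(),d['confidence']) for d in r.find_in(t,'dish')])
E
```

```text
[ 444.5 -135.5  161.7]
86 [[440.8, -133.0]] [ 440.8 -133. ]
47 [[476.8, -133.5]] [ 476.8 -133.5]
[[318.63005384 212.37925371]
 [318.69427395 199.07401695]
 [318.70222408 152.60563452]]
[] [([628.0, 258.0, 1.0], 0.76), ([498.0, -20.0, 64.0], 0.19)]
```

View pics/w26z.png

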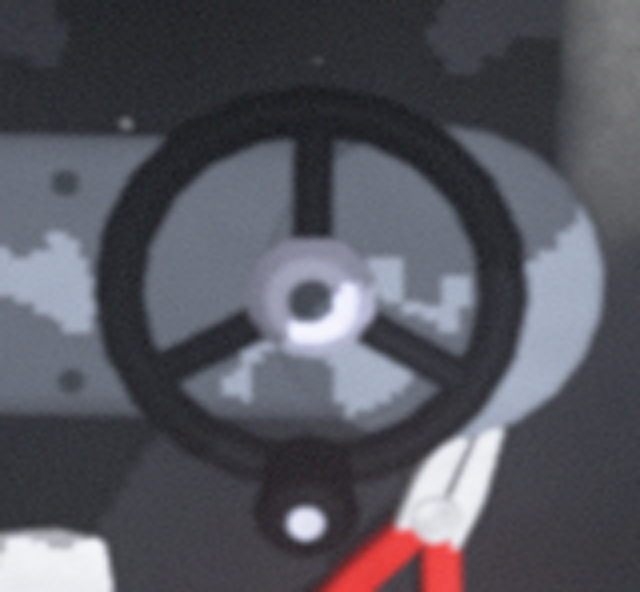

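>>> {"op": "arm_command", "data": {"targets": [{"x": -0.001,"y": 0.002,"z": -0.045,"spin": 0},{"x": -0.001,"y": 0.002,"z": -0.085,"spin": 0},{"x": -0.001,"y": 0.002,"z": -0.104,"spin": 0},{"x": -0.001,"y": 0.002,"z": -0.104,"spin": 0},{"x": -0.001,"y": 0.002,"z": -0.104,"spin": 0}]}}

```text
time: 38.15
ee_pos: [442.0, -133.0, 55.5]
tool_rot: [0.707, -0.707, 0.0, -0.0]
ft_force: [0.7, -0.6, 0.1]
opening: 51.4
```

>>> {"op": "arm_command", "data": {"targets": [{"x": 0,"y": 0,"z": 0,"spin": 0},{"x": 0,"y": 0,"z": 0,"spin": 0},{"x": 0,"y": 0,"z": 0,"spin": 0},{"x": 0,"y": 0,"z": 0,"spin": 0},{"x": 0,"y": 0,"z": 0,"spin": 0},{"x": 0,"y": 0,"z": 0,"spin": 0},{"x": 0,"y": 0,"z": 0,"spin": 0}], "hand": 0, "newtons": 40}}

```text
time: 38.85
ee_pos: [443.0, -133.5, 56.7]
tool_rot: [0.707, -0.707, 0.002, -0.001]
ft_force: [0.0, 1.2, 6.8]
opening: 16.5
```

```bash
python3 look.py 27 wrist,side ""; python3 bp.py wrist
```

```text
38.85 [ 443.  -133.5   56.7] yaw -1.5700211466805032 16.453870489355566 [0.  1.2 6.8]
wrist [ 509. -133.  200.] tcp px [[322.0, 259.0]]
side [ 402. -627.  552.] tcp px [[276.0, 317.0]]
[ 443.  -133.5   56.7]
```

View pics/wrist27.png

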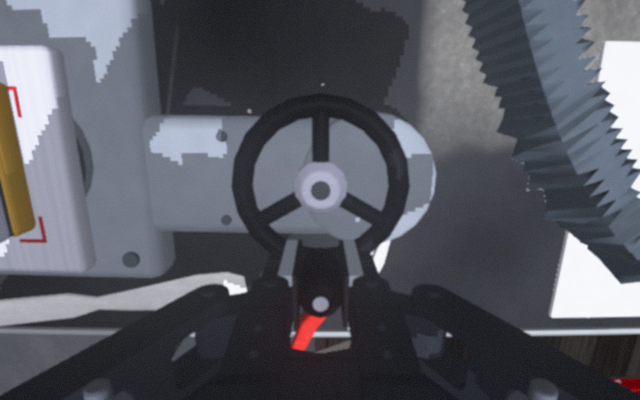

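View pics/side27.png

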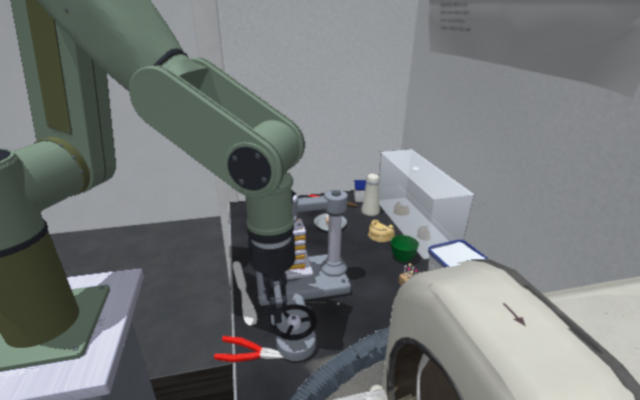

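>>> {"op": "arm_command", "data": {"targets": [{"x": 0.0012,"y": 0.0093,"z": 0,"spin": 0},{"x": 0.0048,"y": 0.018,"z": 0,"spin": 0},{"x": 0.0105,"y": 0.0255,"z": 0,"spin": 0},{"x": 0.018,"y": 0.0312,"z": 0,"spin": 0},{"x": 0.0267,"y": 0.0348,"z": 0,"spin": 0},{"x": 0.036,"y": 0.036,"z": 0,"spin": 0},{"x": 0.0453,"y": 0.0348,"z": 0,"spin": 0},{"x": 0.054,"y": 0.0312,"z": 0,"spin": 0},{"x": 0.0615,"y": 0.0255,"z": 0,"spin": 0},{"x": 0.0672,"y": 0.018,"z": 0,"spin": 0},{"x": 0.0708,"y": 0.0093,"z": 0,"spin": 0},{"x": 0.072,"y": 0,"z": 0,"spin": 0}]}}

```text
time: 40.2
ee_pos: [515.0, -132.4, 56.7]
tool_rot: [0.707, -0.707, 0.001, -0.001]
ft_force: [-1.8, 4.3, 8.0]
opening: 16.7
```

```bash
python3 look.py 28 wrist,side ""
```

```text
40.2 [ 515.  -132.4   56.7] yaw -1.569925470461413 16.69045641992855 [-1.8  4.3  8. ]
wrist [ 581. -132.  200.] tcp px [[322.0, 259.0]]
side [ 402. -627.  552.] tcp px [[315.0, 310.0]]
```

View pics/wrist28.png

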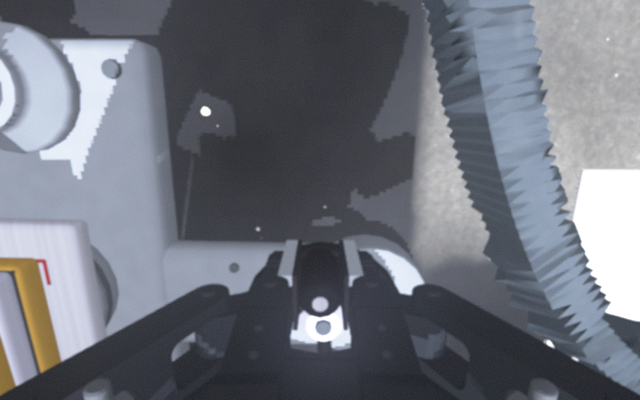

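View pics/side28.png

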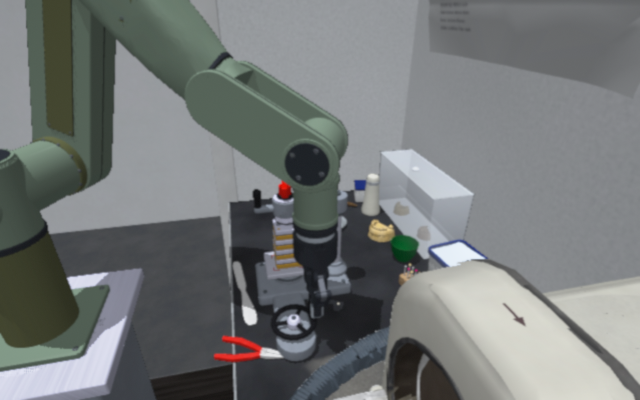

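>>> {"op": "arm_command", "data": {"targets": [{"x": -0.0012,"y": -0.0093,"z": 0,"spin": 0},{"x": -0.0048,"y": -0.018,"z": 0,"spin": 0},{"x": -0.0105,"y": -0.0255,"z": 0,"spin": 0},{"x": -0.018,"y": -0.0312,"z": 0,"spin": 0},{"x": -0.0267,"y": -0.0348,"z": 0,"spin": 0},{"x": -0.036,"y": -0.036,"z": 0,"spin": 0},{"x": -0.0453,"y": -0.0348,"z": 0,"spin": 0},{"x": -0.054,"y": -0.0312,"z": 0,"spin": 0},{"x": -0.0615,"y": -0.0255,"z": 0,"spin": 0},{"x": -0.0672,"y": -0.018,"z": 0,"spin": 0},{"x": -0.0708,"y": -0.0093,"z": 0,"spin": 0},{"x": -0.072,"y": 0,"z": 0,"spin": 0}]}}

```text
time: 41.5
ee_pos: [443.0, -134.9, 56.7]
tool_rot: [0.708, -0.707, 0.003, 0.0]
ft_force: [3.3, -3.8, 5.6]
opening: 16.6
```

>>> {"op": "arm_command", "data": {"targets": [{"x": 0.0012,"y": 0.0093,"z": 0,"spin": 0},{"x": 0.0048,"y": 0.018,"z": 0,"spin": 0},{"x": 0.0105,"y": 0.0255,"z": 0,"spin": 0},{"x": 0.018,"y": 0.0312,"z": 0,"spin": 0},{"x": 0.0267,"y": 0.0348,"z": 0,"spin": 0},{"x": 0.036,"y": 0.036,"z": 0,"spin": 0},{"x": 0.0453,"y": 0.0348,"z": 0,"spin": 0},{"x": 0.0453,"y": 0.0348,"z": 0,"spin": 0}]}}

```text
time: 42.3
ee_pos: [488.1, -98.7, 56.7]
tool_rot: [0.708, -0.707, 0.001, -0.0]
ft_force: [0.4, 0.7, 11.0]
opening: 16.4
```

```bash
python3 look.py 29 side ""; python3 - <<'E'
from h import *
t=r.get_image('side'); cv2.imwrite('pics/s29z.png',cv2.resize(t['pixels'][175:295,230:370,::-1],None,fx=5,fy=5,interpolation=cv2.INTER_CUBIC))
E
```

```text
42.3 [488.1 -98.7  56.7] yaw -1.5693095684810954 16.39770652121757 [ 0.4  0.7 11. ]
side [ 402. -627.  552.] tcp px [[297.0, 300.0]]
```

View pics/s29z.png

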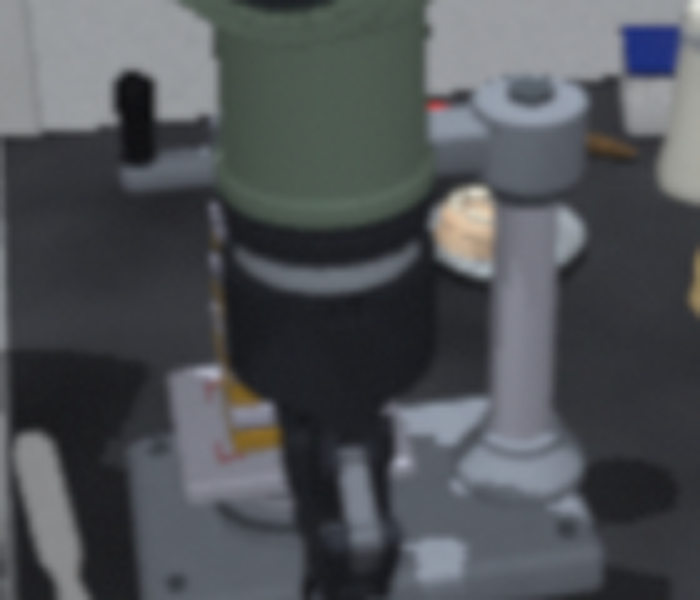

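>>> {"op": "arm_command", "data": {"targets": [{"x": 0.0087,"y": -0.0036,"z": 0,"spin": 0},{"x": 0.0162,"y": -0.0093,"z": 0,"spin": 0},{"x": 0.0219,"y": -0.0168,"z": 0,"spin": 0},{"x": 0.0255,"y": -0.0255,"z": 0,"spin": 0},{"x": 0.0267,"y": -0.0348,"z": 0,"spin": 0},{"x": 0.0267,"y": -0.0348,"z": 0,"spin": 0}]}}

```text
time: 43.0
ee_pos: [515.0, -133.9, 56.7]
tool_rot: [0.707, -0.707, 0.002, -0.001]
ft_force: [1.7, -0.0, 8.7]
opening: 16.7
```

```bash
python3 look.py 30 side ""; python3 - <<'E'
from h import *
t=r.get_image('side'); cv2.imwrite('pics/s30z.png',cv2.resize(t['pixels'][175:295,230:370,::-1],None,fx=5,fy=5,interpolation=cv2.INTER_CUBIC))
E
```

```text
43.0 [ 515.  -133.9   56.7] yaw -1.570457976661197 16.67243979829743 [ 1.7 -0.   8.7]
side [ 402. -627.  552.] tcp px [[315.0, 311.0]]
```

View pics/s30z.png

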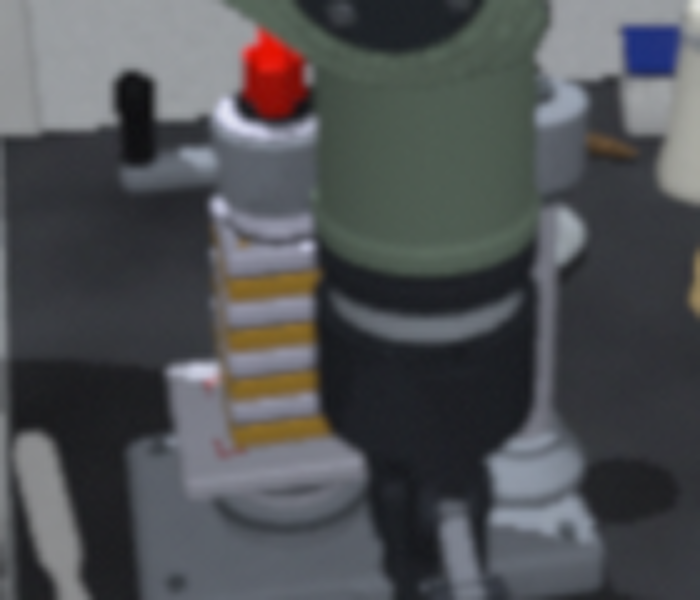

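>>> {"op": "arm_command", "data": {"targets": [{"x": 0,"y": 0,"z": 0,"spin": 0},{"x": 0,"y": 0,"z": 0,"spin": 0},{"x": 0,"y": 0,"z": 0.001,"spin": 0},{"x": 0,"y": 0,"z": 0.04,"spin": 0},{"x": 0,"y": 0,"z": 0.08,"spin": 0},{"x": 0,"y": 0,"z": 0.12,"spin": 0},{"x": 0,"y": 0,"z": 0.16,"spin": 0.1},{"x": 0,"y": 0,"z": 0.2,"spin": 0.24},{"x": 0,"y": 0,"z": 0.24,"spin": 0.38},{"x": 0,"y": 0,"z": 0.28,"spin": 0.52},{"x": 0,"y": 0.01,"z": 0.3,"spin": 0.66},{"x": 0,"y": 0.02,"z": 0.3,"spin": 0.8}], "hand": 0.6}}

```text
time: 44.3
ee_pos: [514.8, -113.5, 359.2]
tool_rot: [0.928, -0.373, 0.004, 0.0]
ft_force: [-0.0, 0.5, 0.2]
opening: 51.1
```

>>> {"op": "arm_command", "data": {"targets": [{"x": -0.005,"y": 0.03,"z": 0,"spin": 0.13},{"x": -0.01,"y": 0.06,"z": 0,"spin": 0.26},{"x": -0.015,"y": 0.09,"z": 0,"spin": 0.39},{"x": -0.02,"y": 0.11,"z": 0,"spin": 0.52},{"x": -0.026,"y": 0.13,"z": 0,"spin": 0.62},{"x": -0.026,"y": 0.13,"z": 0,"spin": 0.62},{"x": -0.026,"y": 0.13,"z": 0,"spin": 0.62}]}}

```text
time: 45.0
ee_pos: [487.2, 17.1, 354.4]
tool_rot: [0.997, -0.075, -0.001, 0.0]
ft_force: [-0.9, 0.1, 0.8]
opening: 51.4
```

```bash
python3 look.py 31 wrist,side knob_grip,model,dish;python3 - <<'E'
from h import *
t=r.get_image('side'); cv2.imwrite('pics/s31z.png',cv2.resize(t['pixels'][175:295,230:370,::-1],None,fx=5,fy=5,interpolation=cv2.INTER_CUBIC))
E
```

```text
45.0 [487.2  17.1 354.4] yaw -0.15073537847705099 51.405973621979314 [-0.9  0.1  0.8]
wrist [497.  83. 497.] tcp px [[320.0, 260.0]]
knob_grip [([490.0, 19.0, 253.0], 0.94), ([749.0, -56.0, 19.0], 0.48)]
model []
dish []
side [ 402. -627.  552.] tcp px [[282.0, 133.0]]
knob_grip [([486.0, 8.0, 245.0], 0.84), ([623.0, 243.0, 21.0], 0.68)]
model []
dish [([625.0, 241.0, 6.0], 0.41)]
```

View pics/wrist31.png

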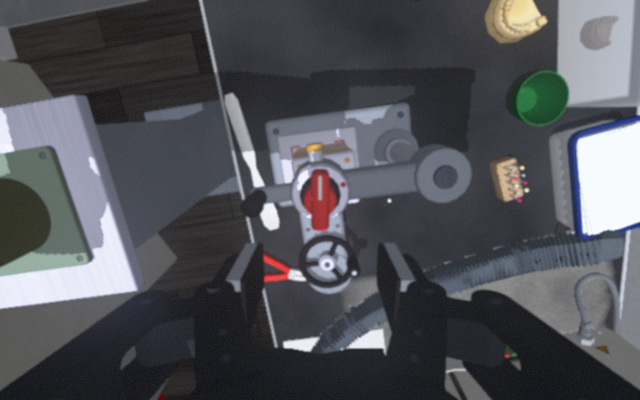

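View pics/s31z.png

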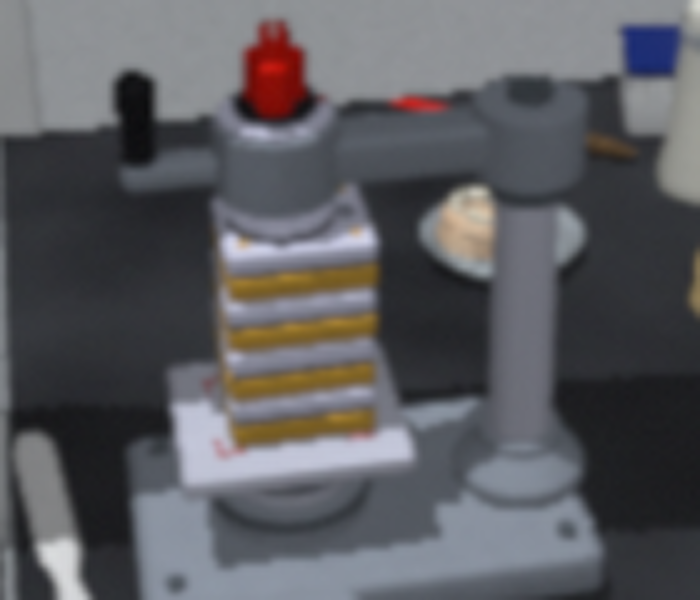

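```bash
python3 bp.py side 323.6,220:20 330.6,222.4:10; python3 bp.py wrist 320,200:258 319,172,319,228:258; python3 - <<'E'
from h import *
p=r.get_image('wrist');cv2.imwrite('pics/w32z.png',cv2.resize(p['pixels'][120:260,240:400,::-1],None,fx=4.5,fy=4,interpolation=cv2.INTER_CUBIC))
m=r.outline_of(p,'knob_grip'); 
for d in m[:2]:
    v,u=np.nonzero(d['region']); print(d['confidence'],len(u),cv2.minAreaRect(np.c_[u,v].astype(np.float32)))
E
```

```text
[487.7  16.8 355. ]
20 [[627.5, 245.7]] [627.5 245.7]
10 [[648.2, 244.4]] [648.2 244.4]
[487.7  16.9 355. ]
258 [[487.9, 19.5]] [487.9  19.5]
258 [[490.4, 40.4], [483.9, -2.1]] [487.1  19.1]
0.86 1654 ((317.51348876953125, 198.91891479492188), (39.79287338256836, 59.011470794677734), 23.498565673828125)
```

View pics/w32z.png

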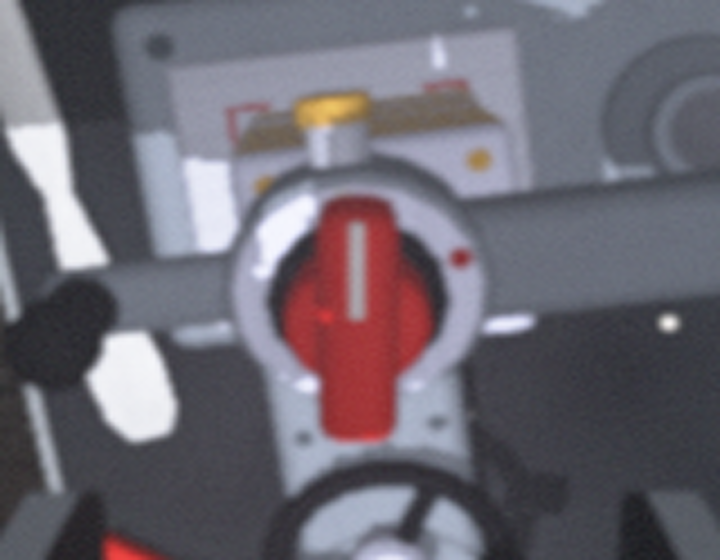

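>>> {"op": "arm_command", "data": {"targets": [{"x": 0.0005,"y": 0.001,"z": -0.04,"spin": 0},{"x": 0.0005,"y": 0.001,"z": -0.08,"spin": 0},{"x": 0.0005,"y": 0.001,"z": -0.105,"spin": 0},{"x": 0.0005,"y": 0.001,"z": -0.117,"spin": 0},{"x": 0.0005,"y": 0.001,"z": -0.117,"spin": 0},{"x": 0.0005,"y": 0.001,"z": -0.117,"spin": 0}]}}

```text
time: 46.25
ee_pos: [489.0, 18.0, 239.4]
tool_rot: [0.997, -0.075, 0.001, 0.0]
ft_force: [0.1, -0.7, 0.0]
opening: 50.9
```

```bash
python3 look.py 33 wrist,side ""
```

```text
46.25 [489.   18.  239.4] yaw -0.14996622768011056 50.9085814764536 [ 0.1 -0.7  0. ]
wrist [499.  84. 382.] tcp px [[320.0, 260.0]]
side [ 402. -627.  552.] tcp px [[285.0, 189.0]]
```

View pics/wrist33.png

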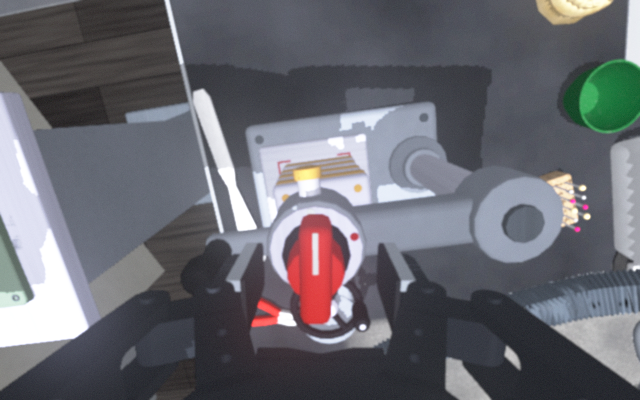

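>>> {"op": "arm_command", "data": {"targets": [{"x": 0,"y": 0,"z": -0.001,"spin": 0},{"x": 0,"y": 0,"z": -0.001,"spin": 0},{"x": 0,"y": 0,"z": -0.001,"spin": 0},{"x": 0,"y": 0,"z": -0.001,"spin": 0},{"x": 0,"y": 0,"z": -0.001,"spin": 0},{"x": 0,"y": 0,"z": -0.001,"spin": 0},{"x": 0,"y": 0,"z": -0.001,"spin": 0}], "hand": 0, "newtons": 80}}

```text
time: 47.05
ee_pos: [487.1, 18.3, 238.1]
tool_rot: [0.997, -0.075, -0.001, 0.0]
ft_force: [-5.8, 1.4, 6.1]
opening: 11.8
```

```bash
python3 look.py 34 wrist,side ""
```

```text
47.05 [487.1  18.3 238.1] yaw -0.149806508267996 11.846622084166231 [-5.8  1.4  6.1]
wrist [497.  85. 381.] tcp px [[320.0, 260.0]]
side [ 402. -627.  552.] tcp px [[284.0, 190.0]]
```

View pics/wrist34.png

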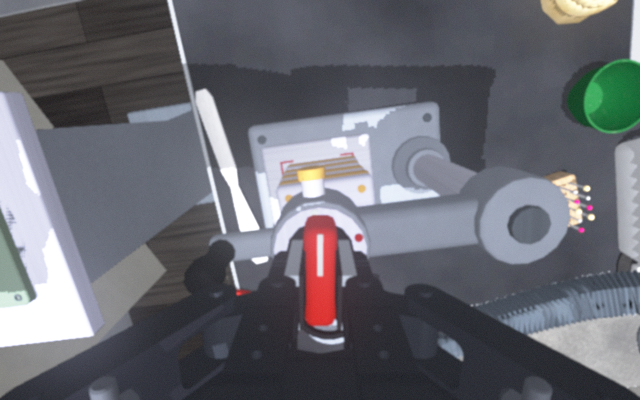

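>>> {"op": "arm_command", "data": {"targets": [{"x": -0.0015,"y": 0,"z": 0,"spin": -0.1},{"x": -0.0015,"y": 0,"z": 0,"spin": -0.2},{"x": -0.0015,"y": 0,"z": 0,"spin": -0.3},{"x": -0.0015,"y": 0,"z": 0,"spin": -0.4},{"x": -0.0015,"y": 0,"z": 0,"spin": -0.5},{"x": -0.0015,"y": 0,"z": 0,"spin": -0.6},{"x": -0.0015,"y": 0,"z": 0,"spin": -0.7},{"x": -0.0015,"y": 0,"z": 0,"spin": -0.8},{"x": -0.0015,"y": 0,"z": 0,"spin": -0.9},{"x": -0.0015,"y": 0,"z": 0,"spin": -1.0},{"x": -0.0015,"y": 0,"z": 0,"spin": -1.1},{"x": -0.0015,"y": 0,"z": 0,"spin": -1.12}]}}

```text
time: 48.35
ee_pos: [488.6, 17.0, 238.2]
tool_rot: [0.805, -0.594, 0.003, -0.001]
ft_force: [4.3, -3.6, 0.2]
opening: 11.9
```

```bash
python3 look.py 35 wrist,side ""
```

```text
48.35 [488.6  17.  238.2] yaw -1.271338044769219 11.902479185224788 [ 4.3 -3.6  0.2]
wrist [551.  38. 381.] tcp px [[321.0, 259.0]]
side [ 402. -627.  552.] tcp px [[285.0, 190.0]]
```

View pics/wrist35.png

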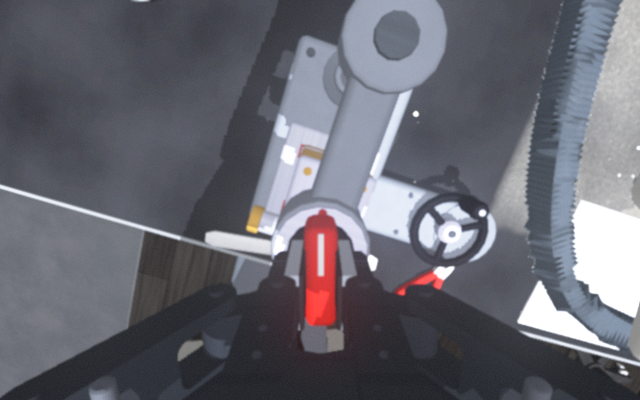

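>>> {"op": "arm_command", "data": {"targets": [{"x": 0,"y": 0,"z": 0,"spin": 0},{"x": 0,"y": 0,"z": 0,"spin": 0},{"x": 0,"y": 0,"z": 0,"spin": 0},{"x": 0,"y": 0,"z": 0.03,"spin": 0},{"x": 0,"y": 0,"z": 0.07,"spin": 0},{"x": 0,"y": 0,"z": 0.11,"spin": 0},{"x": 0,"y": 0,"z": 0.11,"spin": 0},{"x": 0,"y": 0,"z": 0.11,"spin": 0}], "hand": 0.6}}

```text
time: 49.25
ee_pos: [487.0, 18.2, 348.2]
tool_rot: [0.805, -0.593, 0.001, -0.001]
ft_force: [0.1, -0.2, -0.9]
opening: 51.0
```

```bash
python3 look.py 36 wrist,side "";python3 - <<'E'
from h import *
t=r.get_image('side'); cv2.imwrite('pics/s36z.png',cv2.resize(t['pixels'][175:295,230:370,::-1],None,fx=5,fy=5,interpolation=cv2.INTER_CUBIC))
t=r.get_image('wrist'); cv2.imwrite('pics/w36z.png',cv2.resize(t['pixels'][60:260,220:420,::-1],None,fx=3,fy=3,interpolation=cv2.INTER_CUBIC))
E
```

```text
49.25 [487.   18.2 348.2] yaw -1.2695879098766638 51.02528190929561 [ 0.1 -0.2 -0.9]
wrist [550.  39. 491.] tcp px [[322.0, 259.0]]
side [ 402. -627.  552.] tcp px [[282.0, 136.0]]
```

View pics/w36z.png

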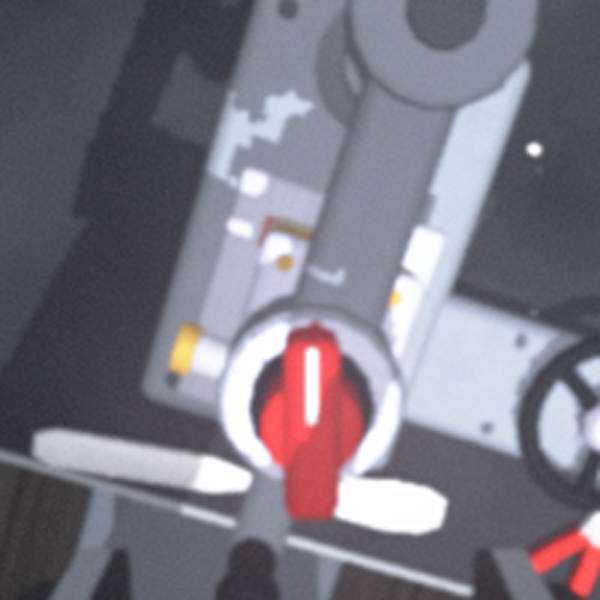

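View pics/s36z.png

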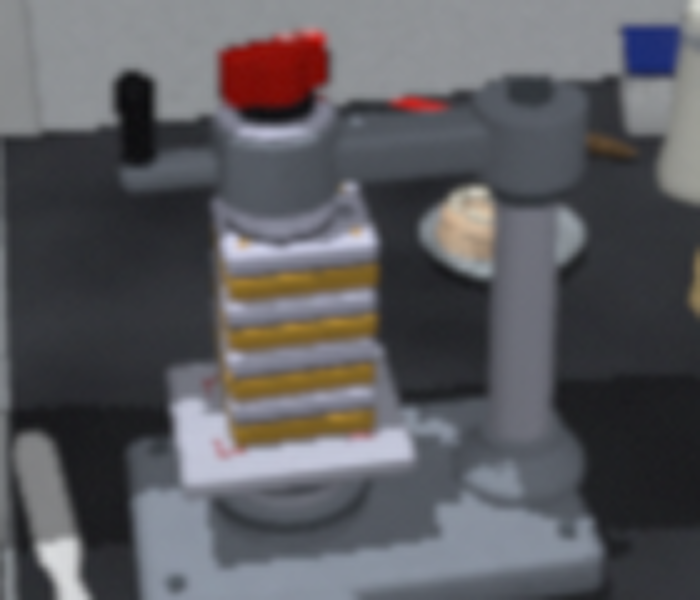

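>>> {"op": "arm_command", "data": {"targets": [{"x": 0.025,"y": 0.04,"z": 0,"spin": -0.1},{"x": 0.05,"y": 0.08,"z": 0,"spin": -0.2},{"x": 0.075,"y": 0.115,"z": 0,"spin": -0.3},{"x": 0.1,"y": 0.15,"z": -0.01,"spin": -0.3},{"x": 0.125,"y": 0.19,"z": -0.04,"spin": -0.3},{"x": 0.153,"y": 0.228,"z": -0.08,"spin": -0.3},{"x": 0.153,"y": 0.228,"z": -0.12,"spin": -0.3},{"x": 0.153,"y": 0.228,"z": -0.15,"spin": -0.3},{"x": 0.153,"y": 0.228,"z": -0.15,"spin": -0.3},{"x": 0.153,"y": 0.228,"z": -0.15,"spin": -0.3}]}}

```text
time: 50.45
ee_pos: [638.7, 245.8, 195.6]
tool_rot: [0.707, -0.707, -0.001, 0.002]
ft_force: [1.0, 0.4, 0.8]
opening: 51.3
```

```bash
python3 look.py 37 wrist model,dish
```

```text
50.45 [638.7 245.8 195.6] yaw -1.5700267375457304 51.332121080562466 [1.  0.4 0.8]
wrist [706. 247. 338.] tcp px [[322.0, 259.0]]
model [([634.0, 243.0, 30.0], 0.9)]
dish [([654.0, 250.0, 7.0], 0.64)]
```

View pics/wrist37.png

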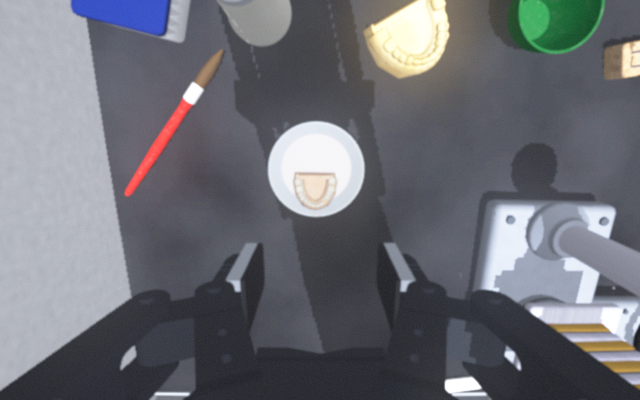

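```bash
python3 bp.py wrist 316,120,316,217,268,169,364,169:13 ; python3 bp.py wrist 315,174:30 315,209:12 295,185,337,185:20;  python3 - <<'E'
from h import *
t=r.get_image('wrist'); cv2.imwrite('pics/w38z.png',cv2.resize(t['pixels'][110:230,260:380,::-1],None,fx=5,fy=5,interpolation=cv2.INTER_CUBIC))
E
```

```text
[641.4 246.2 200.8]
13 [[699.7, 251.0], [602.1, 251.3], [652.2, 298.9], [652.2, 203.3]] [651.6 251.1]
[641.2 246.1 200.5]
30 [[650.2, 251.8]] [650.2 251.8]
12 [[610.4, 252.3]] [610.4 252.3]
20 [[637.4, 271.8], [637.4, 230.3]] [637.4 251.1]
```

View pics/w38z.png

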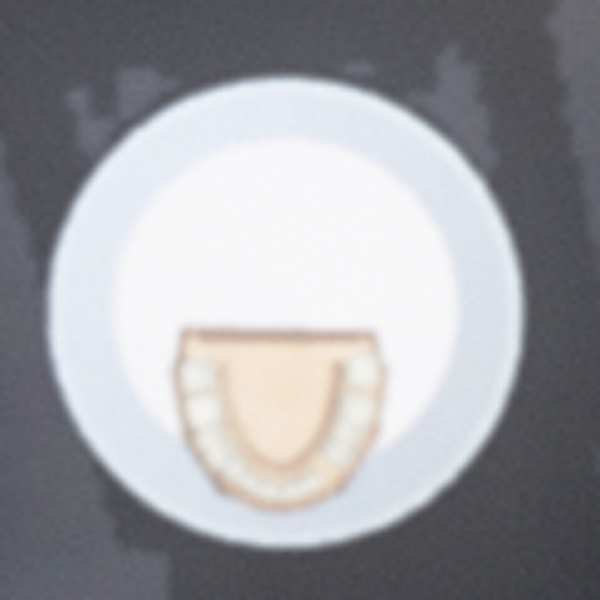

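>>> {"op": "arm_command", "data": {"targets": [{"x": -0.004,"y": 0.005,"z": -0.045,"spin": 0},{"x": -0.004,"y": 0.005,"z": -0.09,"spin": 0},{"x": -0.004,"y": 0.005,"z": -0.135,"spin": 0},{"x": -0.004,"y": 0.005,"z": -0.165,"spin": 0},{"x": -0.004,"y": 0.005,"z": -0.1825,"spin": 0},{"x": -0.004,"y": 0.005,"z": -0.1825,"spin": 0},{"x": -0.004,"y": 0.005,"z": -0.1825,"spin": 0}], "hand": 0.72}}

```text
time: 51.45
ee_pos: [637.1, 251.5, 16.3]
tool_rot: [0.707, -0.707, 0.001, -0.001]
ft_force: [-0.4, -0.6, 1.0]
opening: 61.1
```

>>> {"op": "arm_command", "data": {"targets": [{"x": 0,"y": 0,"z": 0,"spin": 0},{"x": 0,"y": 0,"z": 0,"spin": 0},{"x": 0,"y": 0,"z": 0,"spin": 0},{"x": 0,"y": 0,"z": 0,"spin": 0},{"x": 0,"y": 0,"z": 0,"spin": 0},{"x": 0,"y": 0,"z": 0,"spin": 0}], "hand": 0, "newtons": 50}}

```text
time: 52.05
ee_pos: [638.3, 251.8, 18.1]
tool_rot: [0.707, -0.707, 0.002, -0.003]
ft_force: [-1.3, -0.7, 5.6]
opening: 38.4
```

```bash
python3 look.py 39 wrist ""
```

```text
52.05 [638.3 251.8  18.1] yaw -1.5700301786762505 38.427853130758976 [-1.3 -0.7  5.6]
wrist [704. 252. 161.] tcp px [[322.0, 259.0]]
```

View pics/wrist39.png

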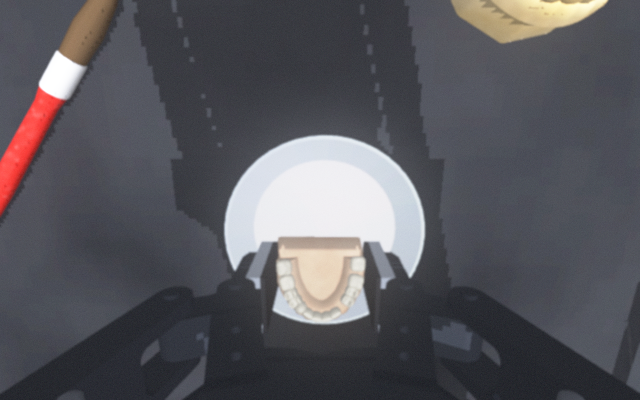

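Gripped. Lift a little, shift +x 18 mm, lower, release.

>>> {"op": "arm_command", "data": {"targets": [{"x": 0,"y": 0,"z": 0.008,"spin": 0},{"x": 0.005,"y": 0,"z": 0.012,"spin": 0},{"x": 0.012,"y": 0,"z": 0.012,"spin": 0},{"x": 0.019,"y": 0,"z": 0.012,"spin": 0},{"x": 0.019,"y": 0,"z": 0.006,"spin": 0},{"x": 0.019,"y": 0,"z": -0.001,"spin": 0},{"x": 0.019,"y": 0,"z": -0.001,"spin": 0},{"x": 0.019,"y": 0,"z": -0.001,"spin": 0}]}}

```text
time: 52.9
ee_pos: [656.3, 251.3, 18.3]
tool_rot: [0.707, -0.707, 0.001, -0.001]
ft_force: [-5.8, -3.0, 20.8]
opening: 38.7
```

```bash
python3 look.py 40 wrist ""
```

```text
52.9 [656.3 251.3  18.3] yaw -1.569834003597283 38.675214340159165 [-5.8 -3.  20.8]
wrist [722. 252. 161.] tcp px [[322.0, 259.0]]
```

View pics/wrist40.png

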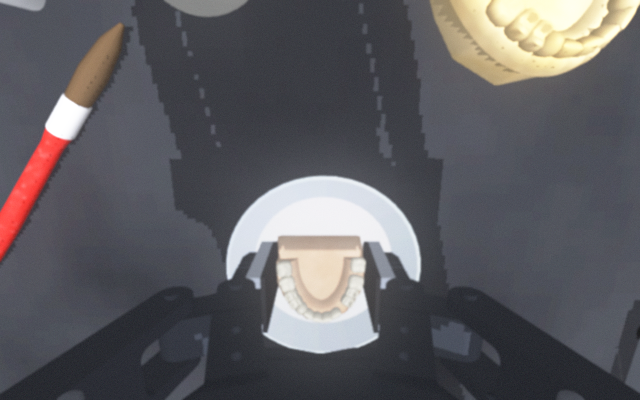

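>>> {"op": "arm_command", "data": {"targets": [{"x": 0,"y": 0,"z": 0.002,"spin": 0},{"x": 0,"y": 0,"z": 0.002,"spin": 0},{"x": 0,"y": 0,"z": 0.002,"spin": 0},{"x": 0,"y": 0,"z": 0.002,"spin": 0},{"x": 0,"y": 0,"z": 0.03,"spin": 0},{"x": 0,"y": 0,"z": 0.07,"spin": 0},{"x": -0.02,"y": 0,"z": 0.12,"spin": 0},{"x": -0.03,"y": 0,"z": 0.16,"spin": 0},{"x": -0.03,"y": 0,"z": 0.2,"spin": 0},{"x": -0.03,"y": 0,"z": 0.2,"spin": 0},{"x": -0.03,"y": 0,"z": 0.2,"spin": 0}], "hand": 0.66}}

```text
time: 54.05
ee_pos: [625.3, 251.4, 214.8]
tool_rot: [0.707, -0.707, 0.001, -0.001]
ft_force: [0.1, -0.1, -0.5]
opening: 56.4
```

```bash
python3 look.py 41 wrist,side model,dish;  python3 - <<'E'
from h import *
t=r.get_image('side'); cv2.imwrite('pics/s41z.png',cv2.resize(t['pixels'][175:295,230:370,::-1],None,fx=5,fy=5,interpolation=cv2.INTER_CUBIC))
E
```

```text
54.05 [625.3 251.4 214.8] yaw -1.5699418486419656 56.42045216128867 [ 0.1 -0.1 -0.5]
wrist [691. 252. 358.] tcp px [[322.0, 259.0]]
model [([651.0, 248.0, 22.0], 0.94)]
dish [([650.0, 250.0, 7.0], 0.94), ([649.0, 244.0, 27.0], 0.63)]
side [ 402. -627.  552.] tcp px [[323.0, 155.0]]
model [([634.0, 244.0, 19.0], 0.42)]
dish [([624.0, 252.0, 5.0], 0.64)]
```

View pics/wrist41.png

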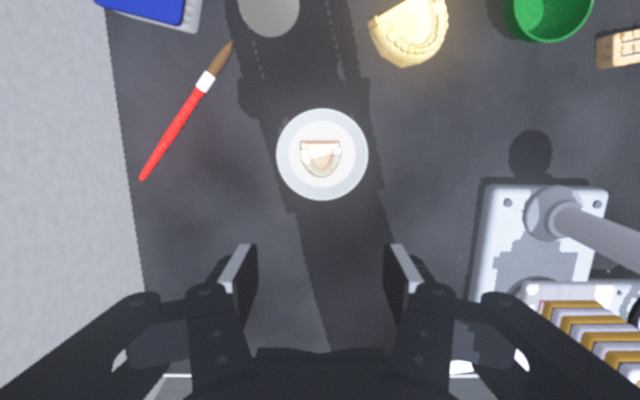

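View pics/s41z.png

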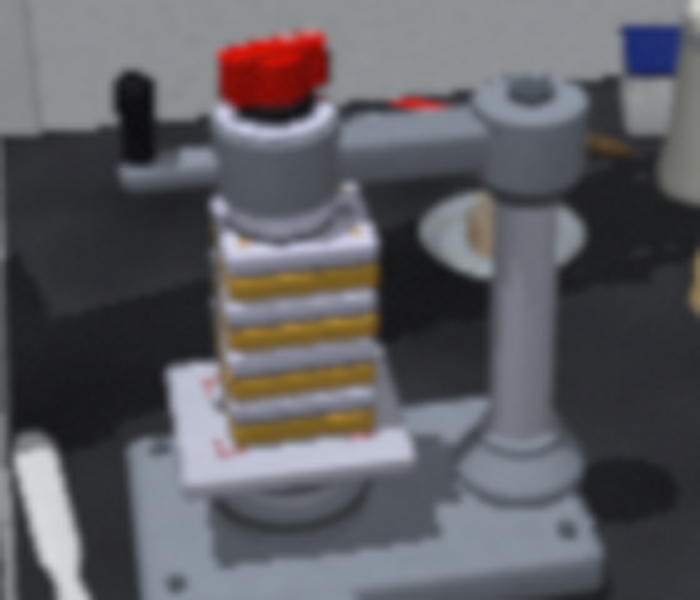

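```bash
python3 - <<'E'
from h import *
t=r.get_image('top'); cv2.imwrite('pics/t42z.png',cv2.resize(t['pixels'][110:300,190:430,::-1],None,fx=3.3,fy=3.15,interpolation=cv2.INTER_CUBIC))
s=r.get_image('side')
o=np.array([489,16.2,0])
c=[[dx,dy,z] for dx,dy in((-31,-26),(31,-26)) for z in (174,176,178)]
print(((proj(s,o+np.array(c))-[230,175])*5).round(0).tolist())
E
```

```text
[[215.0, 258.0], [214.0, 254.0], [214.0, 250.0], [368.0, 241.0], [368.0, 236.0], [368.0, 232.0]]
```

View pics/t42z.png

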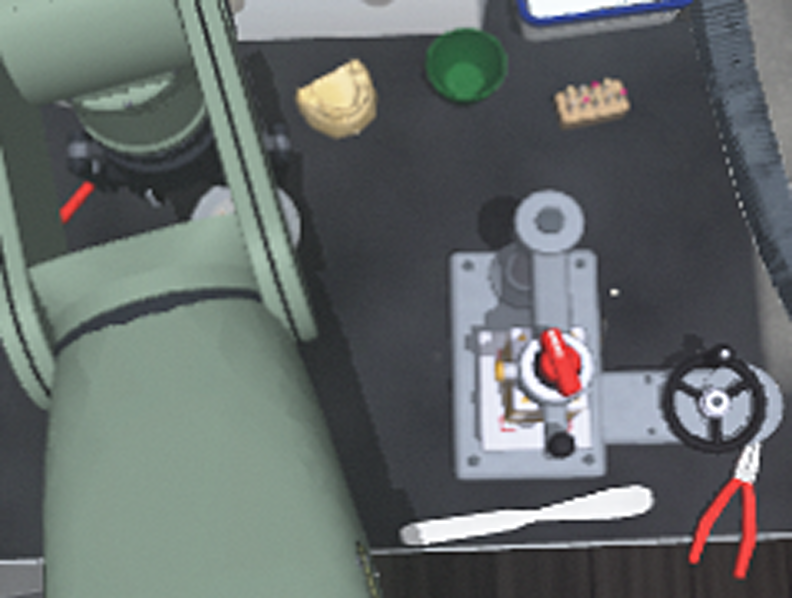

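```bash
python3 -c "
from plant import r
print(r.hand_in(), r.state()['time'])"
```

```text
the job is handed in; nothing more can be done
the job is handed in; nothing more can be done
```

The job is handed in at about 54 s of the 210 s allowed. No verdict was reported, but my last pictures agree with the task being done. I estimated the pad's lift instead of measuring it.

**What I did**
- I put the plaster model in the dish and stacked all four flasks squarely, lids up, on the platform.
- I swung the press arm home until it pushed back with about 8 N at its stop.
- I cranked the handwheel 1.5 turns, which raises the platform 18 mm, then turned the red knob to about 1.27 rad, where it stayed when let go.
- The model was later knocked about 20 mm off-centre, so I regripped it and moved it back to the middle of the dish. The fingers pressed down with about 21 N while I lowered it.

**What the last checks showed**
- **Stack and arm:** the stack is square with the pad on it, and the arm lies straight over it. The knob is past its detent.
- **Model:** it sits within a few millimetres of the dish's centre.
- **Other things on the bench:** the jaw model, bur block and spatula look unmoved.
- **Gripper:** it is clear of everything.

**Less certain points**
- **Pad lift:** it should be about 2 mm before the load and 5 mm after, from the given heights and the turns made. The side picture agrees with the stack's height only to about 1–2 mm.
- **Network positions:** the networks' positions in the side camera were about 20 mm off in y. I worked from my own pixel measurements instead, and these agreed across the cameras to about 5 mm.

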